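# Reset the sensor box and snap its cover on

## Task

Take the screwdriver from its stand and, with its tip, press the small reset button that lies deep in the round hole inside the open sensor box fully down for a moment, then put the screwdriver back upright in its stand, all the way down, and let go of it. Then set the loose snap cover on the box and press it down past the click until it is fully home under both spring catches; finish while still pressing it down firmly, without letting up. Leave the other small things on the table where they are.

Things in the scene. Friction and masses are not known exactly. Their poses are not given: they have to be found in the camera images.
- housing_seat (a point): Open grey sensor box, fixed to the table: 111 mm (its x) by 76 mm (its y), 40 mm high; thin ears reach 77 mm out at both x ends. This point: centre of the open top at rim height; z up. Opening 92 x 56 mm; inside, a deck 22 mm below the rim has a row of terminals at +x and a round hole at -x. The cover fits either way round (half turn).
- reset_top (a point): Top centre of the unpressed reset button: black, 13 mm across, at the bottom of a round hole 17 mm wide in the deck of the box; 9 mm above the table, 9 mm below the deck, 31 mm below the rim, 22 mm from the box centre towards its -x. It goes straight down.
- reset_button (a joint): Travel of the reset button (m): 0 = up, 0.004 = fully down. Spring: about 1 N to start, 4.5 N fully down.
- catch_near (a joint): Spring catch in the middle of the box's -x end: upright black tongue 20 mm wide, up to 16 mm above the rim, with a hook whose top slopes down inwards. Value = outward deflection (m): 0 at rest, about 0.0035 while the cover's lip pushes past, back to 0 when the lip is below the hook.
- catch_far (a joint): The same catch and value at the +x end of the box.
- cover_lip (a point): Loose grey snap cover, 0.09 kg: lip plate 110 (its x) x 68 x 4 mm, below it a plug 89 x 52 mm, 16 mm deep, with bevelled edges, that enters the box. This point: centre of the lip's underside; z up. Fully home it coincides with housing_seat, x axes parallel. Hooks resist from about 12 mm before that; force rises to about 8-13 N, drops suddenly near 7 mm; the hooks close over the lip near 2 mm.
- cover_rib (a point): Centre of the cover's grip rib: 54 mm long (cover x), 14 mm thick (cover y), 26 mm high, upright on the lip plate; this point is 13 mm above the plate's upper face and 17 mm above cover_lip. Pinch it across its thickness. The cover starts flat on the table, plug down, rib up (this point 33 mm over the table).
- driver_handle (a point): Centre of the handle of a slotted screwdriver, 178 mm long, 0.06 kg. Handle 24 mm square, 92 mm long; its y axis points from the tip to the handle's end. It starts standing tip down in the stand, handle upwards: this point is then 46 mm above the stand's top.
- driver_tip (a point): Tip of the screwdriver's blade, 132 mm from the handle's centre along the shaft; the shaft is 5 mm thick and 86 mm long below the handle.
- stand_top (a point): Mouth centre of the hole in the tool stand's top, 92 mm above the table; z up. Stand: fixed upright aluminium block 36 mm square on a flat dark foot 72 mm square. The hole is 13 mm wide, lightly chamfered, and goes right down; put back, the screwdriver's handle rests on the stand's top, its centre 46 mm above this point.
- stopwatch: Bystander: round stopwatch, 76x53x14 mm. Origin under its centre.
- compass: Bystander: round black pocket compass, 48 mm across, 12 mm high.
- spirit_level: Bystander: white spirit level bar, 80x14x14 mm.
- adapter: Bystander: black and silver plug adapter, 54x22x16 mm.
- battery: Bystander: battery cell, 51 mm long, 14 mm thick.

How it is judged (in metres and radians):
On the way, in this order (a step that is already met when the one before it is completed fails the run):
1. the reset button is pressed fully down with the screwdriver (value of joint reset_button above 0.003 m and contact force between driver and reset_button above 1 N), for 0.15 s.
2. the screwdriver stands in its stand again, let go (horizontal distance between driver_handle and stand_top below 0.01 m and angle between driver_handle's own y axis and vertical below 0.1 rad and z of driver_handle in the frame of stand_top between 0.04 and 0.053 m and contact force between the fingers and driver below 0.2 N), for 0.2 s.
3. the cover is fully home and both catches have closed (z of cover_lip in the frame of housing_seat between -0.002 and 0.0018 m and horizontal distance between cover_lip and housing_seat below 0.004 m and angle between cover_lip's own z axis and vertical below 0.05 rad and angle between the x axis of cover_lip and the x axis of housing_seat, either way round below 0.08 rad and value of joint each of catch_near, catch_far below 0.002 m), for 0.2 s.
At the end, for the whole second after the job is handed in: Cover lip on the box rim (1.8 mm in height, 4 mm sideways, 0.05 rad level, 0.08 rad yaw), both catches sprung back (under 2 mm), fingers still on the cover, which bears on the box with over 4 N; screwdriver upright in its stand, all the way down, let go (all of step 2 and all of step 3 and contact force between cover and housing above 4 N and contact force between the fingers and cover above 2 N); the arm keeps its last pose, push and grip.
It fails at once if the stopwatch is pushed away (more than 30 mm) (distance of stopwatch from where it was at the start of the episode above 0.03 m).
It fails at once if the compass is pushed away (more than 30 mm) (distance of compass from where it was at the start of the episode above 0.03 m).
It fails at once if the spirit level is pushed away (more than 30 mm) (distance of spirit_level from where it was at the start of the episode above 0.03 m).
It fails at once if the adapter is pushed away (more than 30 mm) (distance of adapter from where it was at the start of the episode above 0.03 m).
It fails at once if the battery is pushed away (more than 30 mm) (distance of battery from where it was at the start of the episode above 0.03 m).
It also fails if it takes over 61 s, if anything falls off the work surface, if the arm or the gripper's body presses on something with over 40 N, if the wrist force passes 120 N, or if a joint passes its speed limit or range.

## Robot

A 6-joint arm with a two-finger parallel gripper is mounted at the origin on a cart in front of the work surface, level with it; the furniture and walls round the work are solid. World frame = base frame: x ahead of the robot, y to its left, z up, the work surface at z = 0. Lengths are in mm, angles in rad, forces in N, time in s.
With the tool pointing down it reaches from about 350 to 775 mm from the base axis. Payload 7.3 kg.
Tool frame: the origin (TCP) lies on the centre line of the jaws, within the pads' length; the fingertips stand 22 mm ahead of it and the grasp point (between the pads) lies 3 mm ahead of it; z points along the fingers, y is the direction in which the jaws open and shut (so a half turn about z gives the same grasp; the last joint's range is limited). The gripper opens to 92 mm and grips with 3 to 60 N. Pads are 19 mm wide; open, the fingers measure 130 mm over their backs; the gripper's body (75 mm by 190 mm) begins 47 mm behind the grasp point.
Start: joints at [1.081, 0.342, 1.524, -0, 1.275, -0.146], TCP at [176.946, 494.301, 248.741] pointing down, gripper open.
Joint ranges: [-2.53, 2.53], [-0.77, 2.02], [0.04, 2.7], [-1, 4.14], [0.28, 2.66], [-3.11, 3.11]. Speed limits (rad/s): [2.57, 2.57, 3.14, 3.14, 3.14, 3.14].

## Interface

Orientations are given as [roll, pitch, yaw] about the fixed x, y, z axes, in that order (R = Rz(yaw) Ry(pitch) Rx(roll)).
In Python, from plant import bot gives the robot as it stands.
- The arm moves only by the tool play_rows, never from a script. Its argument "moves" is one flat list of numbers, 5 for each row, row after row: the closure in counts, from 0 (fully open) to 255 (shut), then the shift along the tool's x, y, z in mm, then the turn about the tool's z in degrees. A call has 1 to 8 rows; each row is the pose to reach, as a shift and turn from the pose commanded when the call began, along the tool's axes at that moment; what a row does not reach only later rows make up. A row lasts 1/12 s, in which the tool goes at most 41.7 mm and 7.16 degrees, less where a joint would pass 70% of its speed; a pose out of reach is approached as far as the arm can. A call with a gripper value outside its range is refused whole. The fingers move at their own pace and stop on an object; the grip force is fixed at half the most. Time passes only in rows, so rows that repeat a pose let the fingers close. It gives the time, the measured TCP pose, the force and the opening at its end, in the units of the state.
- bot.get_obs(): the state, without advancing time (a new reading comes with each control period).
- bot.capture(name): name is "scene" or "top" or "wrist"; returns a dict with "color" (420x560x3 uint8, red, green, blue), "fx", "fy", "cx", "cy" (pixels), "world_to_cam" (4x4, takes a point from world to camera coordinates); the wrist camera has in their place "T_tool_cam" (4x4, takes a point from camera to tool coordinates, whose origin is the TCP and whose axes are the flange's). Camera axes: x right, y down, z forward; pixel columns grow to the right and rows downward; lengths in mm; the calibration is good to about 2 mm. The wrist camera is an equidistant fisheye: a pixel r from the principal point sees the ray r / f radians off the axis. A picture is of the moment at which its call begins: read the wrist's pose just before it. There is no depth.
- bot.close_job(): hands the job in, once; it reports no verdict.
The state is a dict: "time": time; "joint_positions": joint angles; "dq": joint speeds; "tau": joint torques, N m; "tool_pos": TCP position; "tcp_rot": TCP orientation; "contact_force": force on the tool from outside, world axes, zero at the start; "moment": the same for the moment, N m; "grip_width": finger opening in mm.
Only numpy, scipy, OpenCV 4.12 (cv2) and the standard library are available. Lean on these libraries where they do the work, as an engineer would, in place of code of your own. Each camera call takes 0.05 s, during which the arm holds its last target.

## Working session

There is one attempt and no reset: what is moved stays moved. The work goes in short steps, Python scripts to look and compute and a tool call to move; the robot and the scene stay as the last step left them, time stands still between calls to the robot, and variables do not carry over. Pictures are saved under pics/ and viewed, and the job is handed in when it is done.

Besides the shell and the picture viewer there is one more tool, called after ">>>" by a JSON object that holds its "api" and its "payload", one argument or row to a line. play_rows: Moves the arm, as the interface text tells. Its arguments: {"type":"object","properties":{"moves":{"type":"array","items":{"type":"number"}}},"required":["moves"]}

```bash
ls; mkdir -p pics; python3 - <<'E'
from plant import bot
import cv2,json
print(bot.get_obs())
for n in("scene","top","wrist"):
    c=bot.capture(n)
    cv2.imwrite(f"pics/{n}0.png",c["color"][:,:,::-1])
    print(n,{k:(v.tolist() if hasattr(v,'tolist') else v) for k,v in c.items() if k!="color"})
print(bot.get_obs()['time'])
E
```

```text
pics
{'time': 0.0, 'joint_positions': array([ 1.08100416e+00,  3.42715669e-01,  1.52498232e+00,  1.01355147e-05,
        1.27536950e+00, -1.46026068e-01]), 'dq': array([ 0.00129803, -0.00245448,  0.00126985, -0.00106262,  0.00036798,
        0.00080862]), 'tau': array([-2.57998554e-04, -4.31251216e+01, -2.44212878e+01,  7.19343591e-02,
        5.59485366e-02, -1.47215346e-04]), 'tool_pos': array([176.76643776, 493.97533892, 248.06069479]), 'tcp_rot': array([-3.14013493e+00, -2.24188122e-04,  2.79782343e+00]), 'contact_force': array([ 0.49191277,  0.69734622, -0.14845441]), 'moment': array([-0.02211544,  0.01844093, -0.04090096]), 'grip_width': 91.8138639596329}
scene {'fx': 454.11637345494046, 'fy': 454.11637345494046, 'cx': 285.1924799380483, 'cy': 208.41250738527157, 'world_to_cam': [[0.6004021974961663, -0.7996923039446423, 0.0030692431452219605, -315.2552243926113], [-0.5497091966673265, -0.4154983973585987, -0.7246936462339094, 394.0318386858909], [0.5808071972187824, 0.43342046652661187, -0.6890643648126905, 870.6678335718711], [0.0, 0.0, 0.0, 1.0]]}
top {'fx': 517.3203106990786, 'fy': 517.3203106990786, 'cx': 283.66190015586216, 'cy': 208.75058928902357, 'world_to_cam': [[-0.027399777417723797, -0.9995364093660694, -0.013274733482991841, 44.55453286517589], [-0.9947160332177072, 0.028577228681107653, -0.09860707510385243, 548.766328142749], [0.0989407168818192, 0.010502778322565609, -0.9950379018863648, 1245.2493684359524], [0.0, 0.0, 0.0, 1.0]]}
wrist {'fx': 325.19226210127806, 'fy': 325.19226210127806, 'cx': 281.58997597489974, 'cy': 211.3894575161418, 'T_tool_cam': [[-3.0756770555301344e-05, -0.9626465282516716, -0.270761261444512, 73.1477744351457], [0.999999870865872, 0.00010774101210722735, -0.0004966488821977849, -0.7624188756666372], [0.0005072694145552331, -0.2707612417553086, 0.9626464006273867, -135.9315818886206], [0.0, 0.0, 0.0, 1.0]]}
0.15
```

View pics/scene0.png

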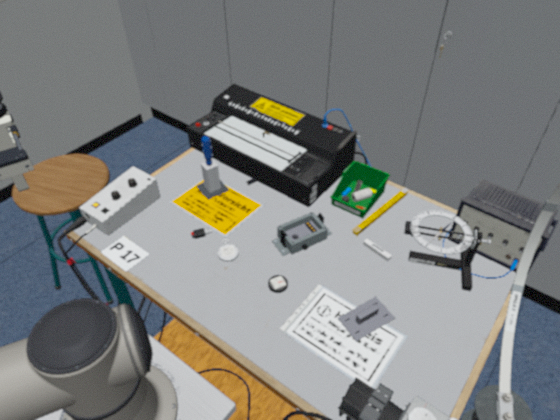

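View pics/top0.png

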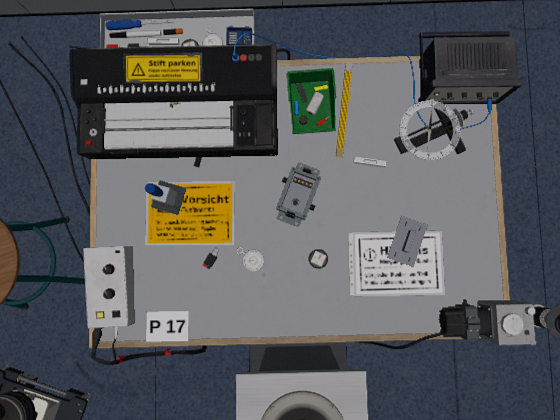

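View pics/wrist0.png

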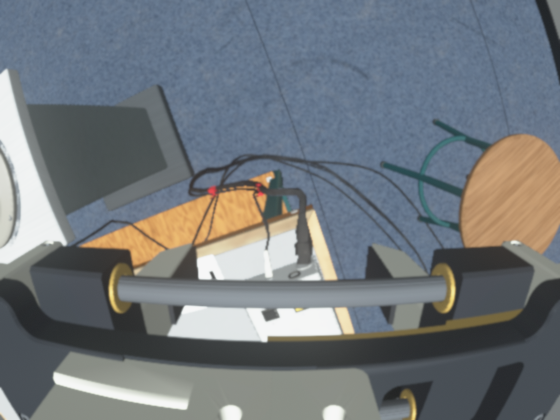

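```bash
cat > h.py <<'E'
import numpy as np,cv2,sys
from scipy.spatial.transform import Rotation as Rn
sys.path.insert(0,'.')
def Ttool(o):
    T=np.eye(4);T[:3,:3]=Rn.from_euler('xyz',o['tcp_rot']).as_matrix();T[:3,3]=o['tool_pos'];return T
def shot(bot,name,fn):
    o=bot.get_obs();c=bot.capture(name)
    cv2.imwrite(f'pics/{fn}.png',c['color'][:,:,::-1])
    if name=='wrist': c['cw']=Ttool(o)@c['T_tool_cam']
    else: c['cw']=np.linalg.inv(c['world_to_cam'])
    c['fish']=name=='wrist'
    np.savez(f'pics/{fn}.npz',**{k:c[k] for k in('cw','fx','fy','cx','cy','fish','color')},tool=o['tool_pos'],rot=o['tcp_rot'])
    return c
def load(fn): return np.load(f'pics/{fn}.npz')
def ray(c,u,v):
    x=(u-c['cx'])/c['fx'];y=(v-c['cy'])/c['fy']
    if c['fish']:
        r=np.hypot(x,y);s=np.sinc(r/np.pi);d=np.array([x*s,y*s,np.cos(r)])
    else: d=np.array([x,y,1.])
    d=c['cw'][:3,:3]@(d/np.linalg.norm(d));return c['cw'][:3,3],d
def plane(c,u,v,z):
    o,d=ray(c,u,v);return o+d*(z-o[2])/d[2]
def tri(*a):
    A=np.zeros((3,3));b=np.zeros(3);L=[]
    for c,u,v in a:
        o,d=ray(c,u,v);P=np.eye(3)-np.outer(d,d);A+=P;b+=P@o;L.append((o,P))
    p=np.linalg.solve(A,b);return p,[float(np.linalg.norm(P@(p-o))) for o,P in L]
def proj(c,p):
    q=np.linalg.inv(c['cw'])@np.append(p,1);
    if c['fish']:
        rr=np.hypot(q[0],q[1]);t=np.arctan2(rr,q[2]);return c['cx']+c['fx']*t*q[0]/rr,c['cy']+c['fy']*t*q[1]/rr
    return c['cx']+c['fx']*q[0]/q[2],c['cy']+c['fy']*q[1]/q[2]
def zoom(fn,u0,v0,u1,v1,k,out):
    im=cv2.imread(f'pics/{fn}.png')[v0:v1,u0:u1];cv2.imwrite(f'pics/{out}.png',cv2.resize(im,None,fx=k,fy=k,interpolation=cv2.INTER_CUBIC))
E
python3 - <<'E'
from h import *
from plant import bot
shot(bot,'top','t1');shot(bot,'scene','s1')
zoom('t1',130,150,450,300,2.5,'t1z');zoom('s1',170,120,430,370,3,'s1z')
c=load('t1')
for n,u,v,z in(('stand',172,193,92),('box',298,193,40),('cover',408,240,20),('button',291,207,9)):print(n,plane(c,u,v,z).round())
E
```

```text
stand [588. 290.  92.]
box [586.  -7.  40.]
cover [ 465. -273.   20.]
button [555.  11.   9.]
```

View pics/t1z.png

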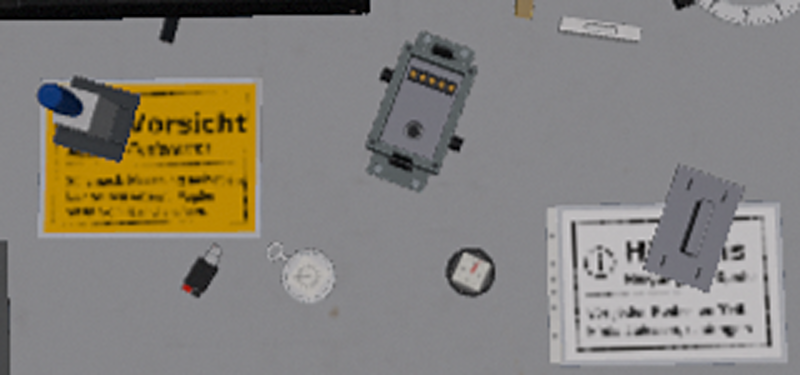

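View pics/s1z.png

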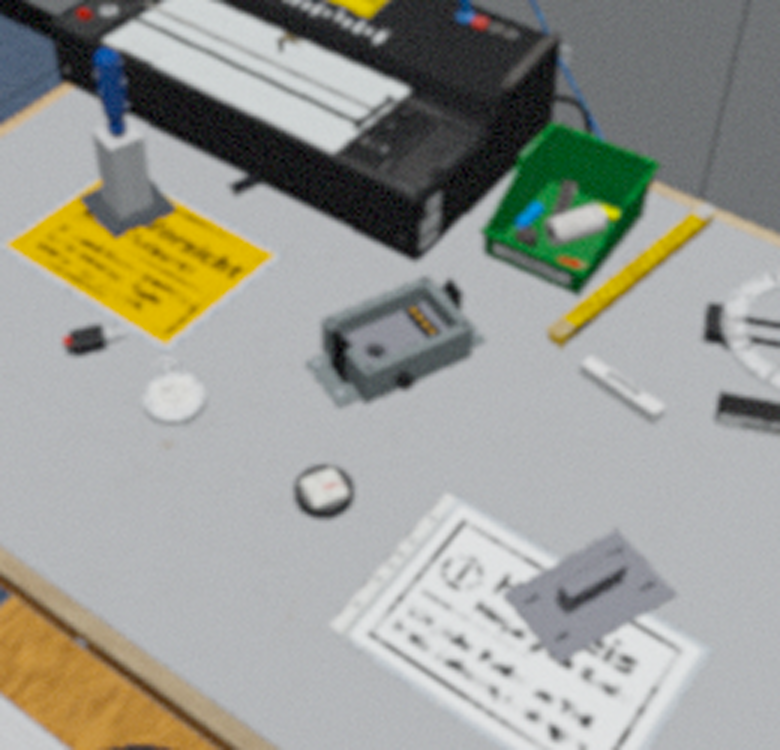

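```bash
python3 - <<'E'
from h import *
from plant import bot
shot(bot,'wrist','w1');c=load('w1');o=bot.get_obs();T=Ttool(o)
for z in(25,100,200,250):
  print(z,[tuple(int(q) for q in proj(c,(T@[x,0,z,1])[:3])) for x in(-50,0,50,100,150)])
t=load('t1');s=load('s1')
# handle top
print(tri((t,130+47/2.5,150+93/2.5),(s,170+106/3,120+53/3)))
E
```

```text
25 [(283, 334), (283, 261), (283, 168), (283, 68), (283, -22)]
100 [(282, 278), (282, 220), (282, 154), (282, 85), (282, 19)]
200 [(282, 236), (282, 191), (282, 144), (282, 96), (282, 49)]
250 [(282, 222), (282, 183), (282, 141), (282, 99), (282, 58)]
(array([590.93828761, 321.14630017, 176.1258411 ]), [0.12517528219651802, 0.12517528219663637])
```

```bash
cat >> h.py <<'E'
def delta(bot,p,yaw=None):
    o=bot.get_obs();T=Ttool(o);y=o['tcp_rot'][2]
    # use exactly-down tool
    R=Rn.from_euler('xyz',[np.pi,0,y]).as_matrix()
    d=R.T@(np.array(p)-o['tool_pos']);a=0
    if yaw is not None: a=-((yaw-np.degrees(y)+90)%180-90)
    print('t',round(o['time'],2),'pos',o['tool_pos'].round(1),'yaw',np.degrees(y).round(2),'F',o['contact_force'].round(1),'w',round(o['grip_width'],1),'=> d',d.round(1),'turn',round(a,2));return d
E
python3 - <<'E'
from h import *
from plant import bot
delta(bot,[580,312,300])
E
```

```text
t 0.3 pos [176.9 494.2 248.5] yaw 160.3 F [0.1 0.3 0.7] w 92.0 => d [-440.9  -35.6  -51.5] turn 0
```

>>> {"api": "play_rows", "payload": {
  "moves": [0,-40,0,-50,0,0,-80,0,-52,0,0,-120,-5,-52,0,0,-160,-10,-52,0,0,-200,-15,-52,0,0,-240,-20,-52,0,0,-280,-25,-52,0,0,-320,-30,-52,0]
}}

```text
time: 0.97
tool_pos: [463.7, 359.9, 300.8]
tcp_rot: [3.141, 0.0, 2.798]
contact_force: [0.5, 0.9, 0.2]
grip_width: 91.7
```

>>> {"api": "play_rows", "payload": {
  "moves": [0,-40,-3,0,0,0,-80,-6,0,0,0,-120,-6,0,0,0,-120,-6,0,0,0,-120,-6,0,0]
}}

```text
time: 1.38
tool_pos: [574.7, 313.6, 299.0]
tcp_rot: [-3.14, -0.002, 2.795]
contact_force: [-0.2, 0.8, -1.2]
grip_width: 91.6
```

```bash
python3 - <<'E'
from h import *
from plant import bot
delta(bot,[580,312,300]); shot(bot,'wrist','w2')
E
```

```text
t 1.38 pos [574.7 313.6 299. ] yaw 160.11 F [-0.2  0.8 -1.2] w 91.6 => d [-5.5  0.3 -1. ] turn 0
```

View pics/w2.png

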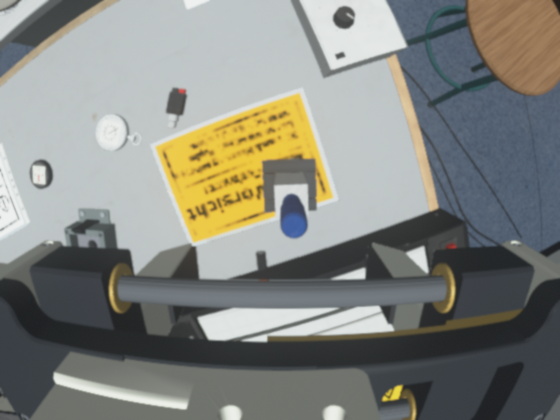

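```bash
python3 - <<'E'
from h import *
zoom('w2',240,140,350,260,6,'w2z')
E
```

```text
(no output)
```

View pics/w2z.png

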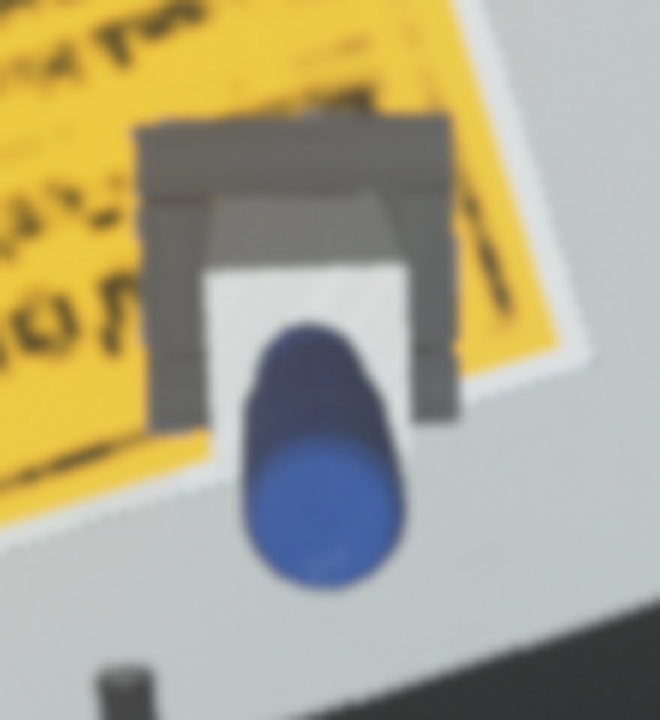

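```bash
python3 - <<'E'
from h import *
w=load('w2');t=load('t1');s=load('s1')
f=lambda u,v:(240+u/6,140+v/6)
a=plane(w,*f(203,270),92);b=plane(w,*f(409,262),92)
print('stand edge',a,b,np.linalg.norm(a-b),np.degrees(np.arctan2(*(b-a)[1::-1])))
e=(b-a)/np.linalg.norm(b-a);n=np.array([-e[1],e[0],0]);print('center cand',(a+b)/2+18*n,(a+b)/2-18*n)
a=plane(w,*f(135,128),5);b=plane(w,*f(452,115),5)
print('foot edge',a,b,np.linalg.norm(a-b))
e=(b-a)/np.linalg.norm(b-a);n=np.array([-e[1],e[0],0]);print('center cand',(a+b)/2-36*n,np.degrees(np.arctan2(e[1],e[0])))
for z in(180,184):print('handle top',plane(w,*f(325,512),z), np.linalg.norm(plane(w,*f(245,512),z)-plane(w,*f(405,512),z)))
print(tri((w,*f(325,512)),(t,130+47/2.5,150+93/2.5),(s,170+106/3,120+53/3)))
zoom('t1',140,170,200,220,10,'t1y');zoom('s1',185,125,235,205,7,'s1y')
E
```

```text
stand edge [565.39112923 306.8010782   92.        ] [576.49873226 342.01240529  92.        ] 36.921760525633275 72.49183895572206
center cand [553.77879678 329.82189129  92.        ] [588.11106472 318.99159221  92.        ]
foot edge [545.16939082 295.83956376   5.        ] [566.14911096 362.92369393   5.        ] 70.28818661816706
center cand [590.01820653 318.6362965    5.        ] 72.63358145482727
handle top [587.56860508 318.84202122 180.        ] 22.03914430619975
handle top [586.28808395 319.13993735 184.        ] 21.693540879492502
(array([589.47199871, 319.55274092, 177.82333017]), [1.4575753531217555, 1.5893752557505705, 0.2673725784462555])
```

View pics/t1y.png

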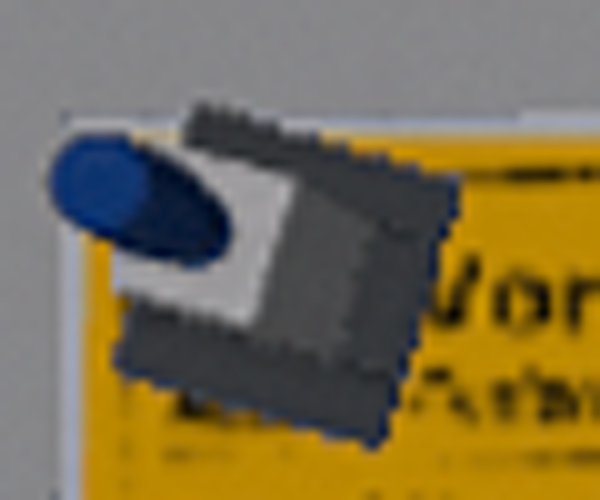

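View pics/s1y.png

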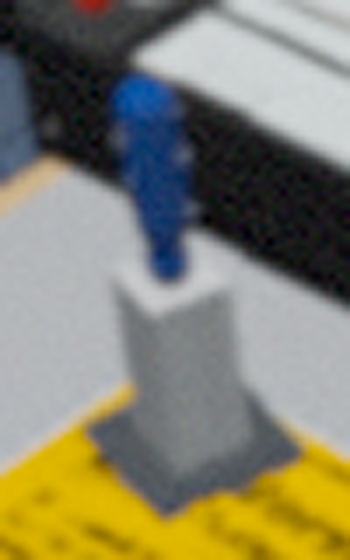

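```bash
python3 - <<'E'
from h import *
from plant import bot
delta(bot,[588,319,200],162.5);delta(bot,[588,319,148],162.5)
E
```

```text
t 1.43 pos [573.4 314.6 299.7] yaw 160.22 F [-1.  -0.3  0.2] w 91.8 => d [-12.3   9.1  99.7] turn -2.28
t 1.43 pos [573.4 314.6 299.7] yaw 160.22 F [-1.  -0.3  0.2] w 91.8 => d [-12.3   9.1 151.7] turn -2.28
```

>>> {"api": "play_rows", "payload": {
  "moves": [0,-12,9,0,-2.3,0,-12,9,40,-2.3,0,-12,9,70,-2.3,0,-12,9,80,-2.3,0,-12,9,80,-2.3]
}}

```text
time: 1.85
tool_pos: [585.0, 319.9, 218.1]
tcp_rot: [-3.138, -0.005, 2.839]
contact_force: [-0.5, 0.2, -0.3]
grip_width: 91.9
```

```bash
python3 - <<'E'
from h import *
from plant import bot
delta(bot,[588,319,148],162.5); shot(bot,'wrist','w3'); delta(bot,[588,319,148],162.5);zoom('w3',150,100,420,300,2.9,'w3z')
E
```

```text
t 1.85 pos [585.  319.9 218.1] yaw 162.69 F [-0.5  0.2 -0.3] w 91.9 => d [-3.1  0.  70.1] turn 0.19
t 1.9 pos [586.2 320.2 220.8] yaw 162.68 F [-0.5  0.6  1. ] w 91.7 => d [-2.  -0.7 72.8] turn 0.18
```

View pics/w3z.png

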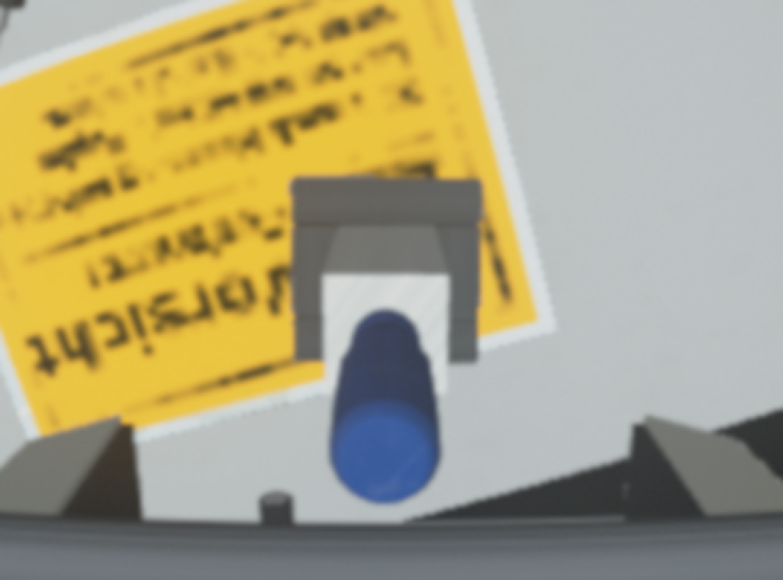

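```bash
python3 - <<'E'
from h import *
w=load('w3');w2=load('w2');f=lambda u,v:(150+u/2.9,100+v/2.9);g=lambda u,v:(240+u/6,140+v/6)
a=plane(w,*f(322,275),92);b=plane(w,*f(449,274),92);e=(b-a)/np.linalg.norm(b-a);n=np.array([-e[1],e[0],0])
print(np.linalg.norm(a-b),(a+b)/2-18*n,np.degrees(np.arctan2(e[1],e[0])))
print(plane(w,*f(385,452),184))
print('edge mid tri',tri((w,*f(385.5,274.5)),(w2,*g(306,266))), 'handle tri',tri((w,*f(385,452)),(w2,*g(325,512))))
E
```

```text
36.22702159953668 [588.35355692 318.78915362  92.        ] 73.21275305103931
[585.61875    319.41836376 184.        ]
edge mid tri (array([568.59147358, 324.82795353, 104.28401927]), [0.05592314624641143, 0.05592314624660018]) handle tri (array([588.4363854 , 318.58986759, 177.20189623]), [0.05165087228375949, 0.05165087228371459])
```

>>> {"api": "play_rows", "payload": {
  "moves": [0,-2.5,0,30,0,0,-2.5,0,60,0,0,-2.5,0,70,0,0,-2.5,0,70,0,255,-2.5,0,70,0,255,-2.5,0,70,0,255,-2.5,0,70,0,255,-2.5,0,70,0]
}}

```text
time: 2.57
tool_pos: [590.5, 319.2, 152.7]
tcp_rot: [3.14, 0.002, 2.838]
contact_force: [-1.1, -0.1, 1.1]
grip_width: 70.0
```

>>> {"api": "play_rows", "payload": {
  "moves": [255,0,0,0,0,255,0,0,0,0,255,0,0,0,0,255,0,0,0,0,255,0,0,0,0,255,0,0,0,0]
}}

```text
time: 3.07
tool_pos: [589.7, 318.8, 150.7]
tcp_rot: [-3.142, -0.0, 2.838]
contact_force: [0.4, 0.7, 0.1]
grip_width: 29.8
```

```bash
python3 - <<'E'
from h import *
from plant import bot
delta(bot,[588,319,148],162.5); shot(bot,'scene','s4');shot(bot,'wrist','w4'); delta(bot,[588,319,148],162.5);zoom('s4',130,80,330,230,4,'s4z')
E
```

```text
t 3.07 pos [589.7 318.8 150.7] yaw 162.6 F [0.4 0.7 0.1] w 29.8 => d [ 1.7 -0.3  2.7] turn 0.1
t 3.17 pos [589.7 318.9 150.7] yaw 162.6 F [-0.5 -0.9  0. ] w 23.9 => d [ 1.7 -0.4  2.7] turn 0.1
```

View pics/s4z.png

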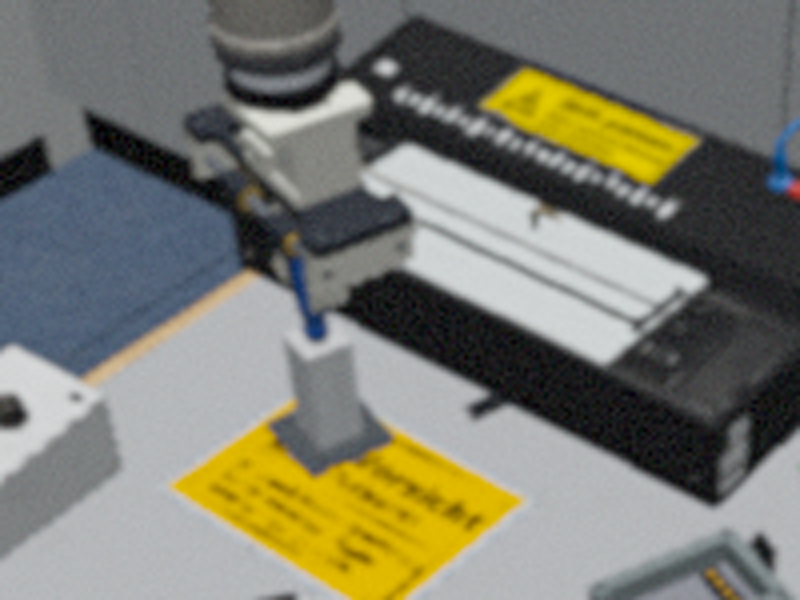

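View pics/w4.png

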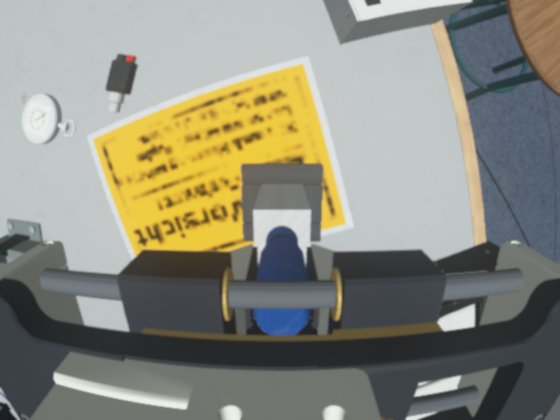

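>>> {"api": "play_rows", "payload": {
  "moves": [255,0,0,0,0,255,0,0,0,0,255,0,0,-15,0,255,0,0,-35,0,255,0,0,-65,0,255,0,0,-95,0,255,0,0,-110,0,255,0,0,-110,0]
}}

```text
time: 3.83
tool_pos: [591.1, 319.4, 265.5]
tcp_rot: [3.136, 0.006, 2.838]
contact_force: [0.1, -0.4, -1.2]
grip_width: 24.1
```

```bash
python3 - <<'E'
from h import *
from plant import bot
delta(bot,[600,60,260],162.5); delta(bot,[625,10,260],162.5);shot(bot,'scene','s5');zoom('s5',130,60,330,210,4,'s5z')
E
```

```text
t 3.83 pos [591.1 319.4 265.5] yaw 162.6 F [ 0.1 -0.4 -1.2] w 24.1 => d [ -86.  -244.9    5.5] turn 0.1
t 3.83 pos [591.1 319.4 265.5] yaw 162.6 F [ 0.1 -0.4 -1.2] w 24.1 => d [-124.8 -285.1    5.5] turn 0.1
```

View pics/s5z.png

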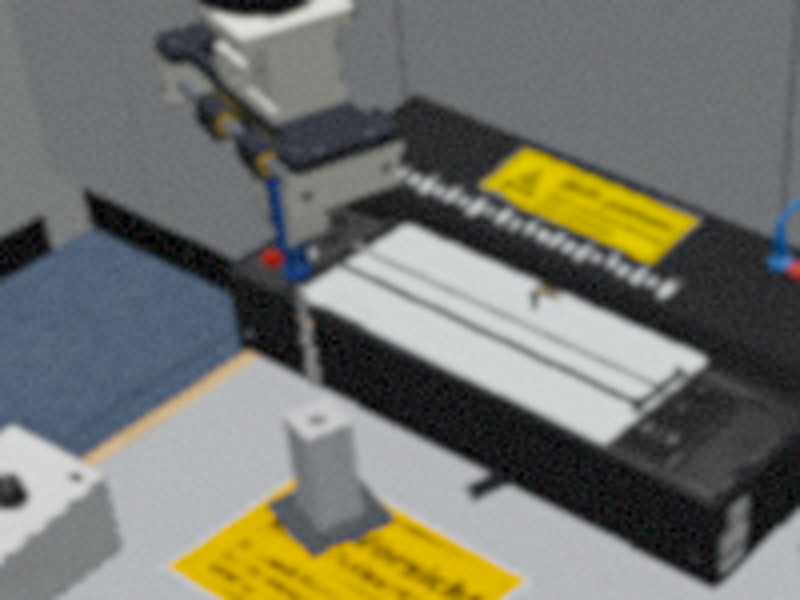

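```bash
python3 - <<'E'
from h import *
from plant import bot
shot(bot,'wrist','w5');zoom('w5',180,100,390,330,2.6,'w5z')
E
```

```text
(no output)
```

View pics/w5z.png

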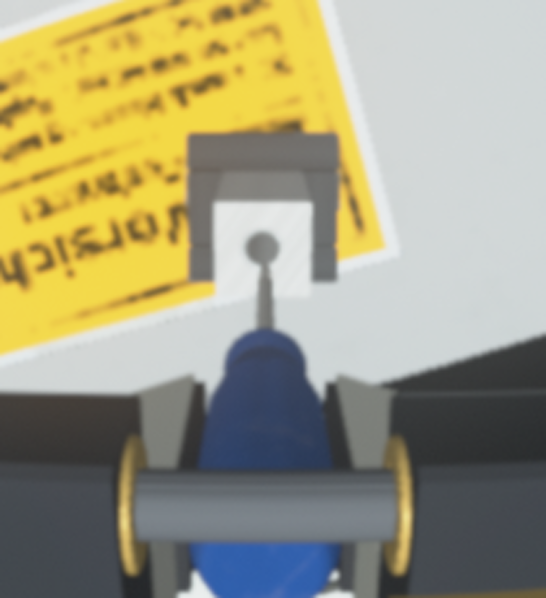

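>>> {"api": "play_rows", "payload": {
  "moves": [255,-18,-35,0,0,255,-35,-70,0,0,255,-50,-110,0,0,255,-65,-150,0,0,255,-80,-185,0,0,255,-95,-220,0,0,255,-110,-255,0,0,255,-125,-285,0,0]
}}

```text
time: 4.6
tool_pos: [622.7, 7.1, 258.3]
tcp_rot: [-3.141, -0.004, 2.837]
contact_force: [0.8, 0.0, -0.5]
grip_width: 23.7
```

>>> {"api": "play_rows", "payload": {
  "moves": [255,0,0,0,0,255,0,0,0,0]
}}

```text
time: 4.77
tool_pos: [623.2, 7.6, 258.3]
tcp_rot: [-3.141, -0.004, 2.834]
contact_force: [-0.2, 0.2, -0.7]
grip_width: 23.8
```

```bash
python3 - <<'E'
from h import *
from plant import bot
delta(bot,[600,60,260],162.5); shot(bot,'wrist','w6');shot(bot,'scene','s6');shot(bot,'top','t6');delta(bot,[625,10,260],162.5);
E
```

```text
t 4.77 pos [623.2   7.6 258.3] yaw 162.39 F [-0.2  0.2 -0.7] w 23.8 => d [37.9 43.  -1.7] turn -0.11
t 4.92 pos [623.3  10.7 259.5] yaw 162.67 F [ 0.  -0.7 -0.2] w 24.3 => d [-1.8 -0.2 -0.5] turn 0.17
```

View pics/w6.png

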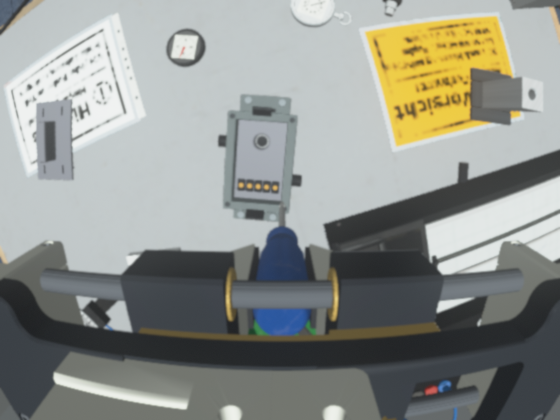

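```bash
python3 - <<'E'
from h import *
zoom('w6',200,80,320,260,4.2,'w6z');zoom('w6',20,80,100,200,5,'w6c')
E
```

```text
(no output)
```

View pics/w6z.png

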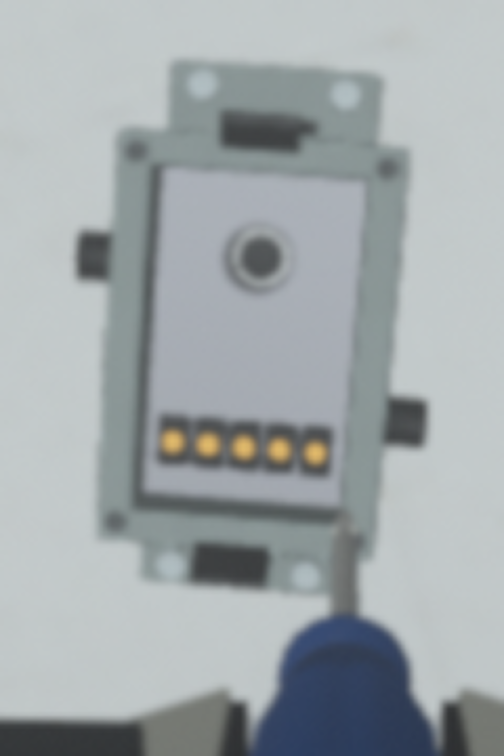

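View pics/w6c.png

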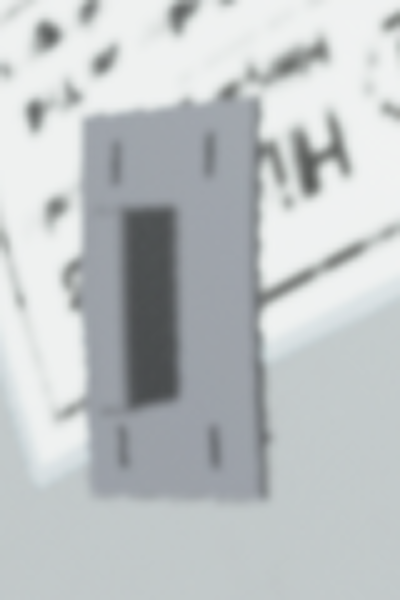

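```bash
python3 - <<'E'
from h import *
w=load('w6');g=lambda u,v:(200+u/4.2,80+v/4.2)
B=plane(w,*g(261,257),9);print('btn',B);H=plane(w,*g(259,257),18);print('hole rim',H)
C=[plane(w,*g(*q),40) for q in((120,128),(410,148),(372,556),(99,537))]
for q in C:print(q.round(1))
print([np.linalg.norm(C[i]-C[(i+1)%4]).round(1) for i in range(4)]);m=np.mean(C,0);print('box c',m)
ax=(C[2]+C[3]-C[0]-C[1]);print('box yaw',np.degrees(np.arctan2(ax[1],ax[0])), 'hole-c',H-m)
a=ax/np.linalg.norm(ax);print('expected btn from c',m-22*a)
print('tip',[plane(w,*g(343,517),z).round(1) for z in(113,115)],'tool',w['tool'])
k=lambda u,v:(20+u/5,80+v/5)
# cover: lip top plate z=20
D=[plane(w,*k(*q),20) for q in((83,116),(258,98),(268,497),(92,497))]
for q in D:print(q.round(1))
print([np.linalg.norm(D[i]-D[(i+1)%4]).round(1) for i in range(4)]);m=np.mean(D,0);print('cov c',m)
ax=(D[2]+D[3]-D[0]-D[1]);print('cov yaw',np.degrees(np.arctan2(ax[1],ax[0])))
# stand hole
w5=load('w5');print('stand hole',plane(w5,180+262/2.6,100+248/2.6,92),w5['tool'])
print('tip5?',[plane(w5,180+262/2.6,100+255/2.6,z).round(1) for z in(118,)])
t=load('t1');f=lambda u,v:(130+u/2.5,150+v/2.5)
print('btn tri',tri((w,*g(261,257)),(t,*f(413,130))))
print('covrib top',plane(w,*k(151,305),46), )
E
```

```text
btn [5.66542446e+02 3.39657329e-01 9.00000000e+00]
hole rim [5.66072557e+02 4.84025686e-01 1.80000000e+01]
[521.7 -21.6  40. ]
[550.1  47.7  40. ]
[650.7   6.   40. ]
[623.2 -62.9  40. ]
[np.float64(74.9), np.float64(108.9), np.float64(74.2), np.float64(109.6)]
box c [586.4434026   -7.69220839  40.        ]
box yaw -22.350516718090358 hole-c [-20.3708458    8.17623407 -22.        ]
expected btn from c [566.09615702   0.67377019  40.        ]
tip [array([620.6,   7.4, 113. ]), array([620.2,   7.6, 115. ])] tool [623.16507041   7.58271885 258.27322173]
[ 399.2 -282.    20. ]
[ 423.8 -219.8   20. ]
[ 524.6 -257.6   20. ]
[ 500.9 -322.5   20. ]
[np.float64(66.9), np.float64(107.6), np.float64(69.0), np.float64(109.5)]
cov c [ 462.12754267 -270.47231263   20.        ]
cov yaw -21.136476099633867
stand hole [587.58633055 318.66917475  92.        ] [590.34365815 319.11869724 262.63187564]
tip5? [array([584.2, 319.8, 118. ])]
btn tri (array([5.66587094e+02, 5.25214380e-01, 1.66526822e+01]), [0.4832503986655747, 0.4832503986656275])
covrib top [ 466.74659875 -255.04109883   46.        ]
```

```bash
python3 - <<'E'
from h import *
from plant import bot
delta(bot,[568.8,0.8,215],162.5)
E
```

```text
t 4.92 pos [623.3  10.7 259.5] yaw 162.67 F [ 0.  -0.7 -0.2] w 24.3 => d [ 49.1 -25.7  44.5] turn 0.17
```

>>> {"api": "play_rows", "payload": {
  "moves": [255,25,-12,0,0,255,49,-25,0,0,255,49,-25,25,0,255,49,-25,45,0,255,49,-25,45,0,255,49,-25,45,0]
}}

```text
time: 5.42
tool_pos: [569.0, 1.6, 215.1]
tcp_rot: [-3.141, -0.002, 2.84]
contact_force: [0.6, 0.9, -0.5]
grip_width: 24.0
```

```bash
python3 - <<'E'
from h import *
from plant import bot
delta(bot,[568.8,0.8,215],162.5);shot(bot,'wrist','w7');delta(bot,[568.8,0.8,215],162.5);shot(bot,'scene','s7');delta(bot,[568.8,0.8,215],162.5);shot(bot,'top','t7')
zoom('w7',200,100,360,270,3.5,'w7z');zoom('s7',250,120,370,270,4,'s7z')
E
```

```text
t 5.42 pos [569.    1.6 215.1] yaw 162.71 F [ 0.6  0.9 -0.5] w 24.0 => d [-0.  -0.9  0.1] turn 0.21
t 5.47 pos [569.9   1.3 216.2] yaw 162.7 F [ 0.1 -0.3 -0.2] w 23.9 => d [ 0.9 -0.8  1.2] turn 0.2
t 5.52 pos [570.3   1.1 216.8] yaw 162.68 F [ 0.8 -0.6  0.4] w 23.9 => d [ 1.3 -0.7  1.8] turn 0.18
```

View pics/w7z.png

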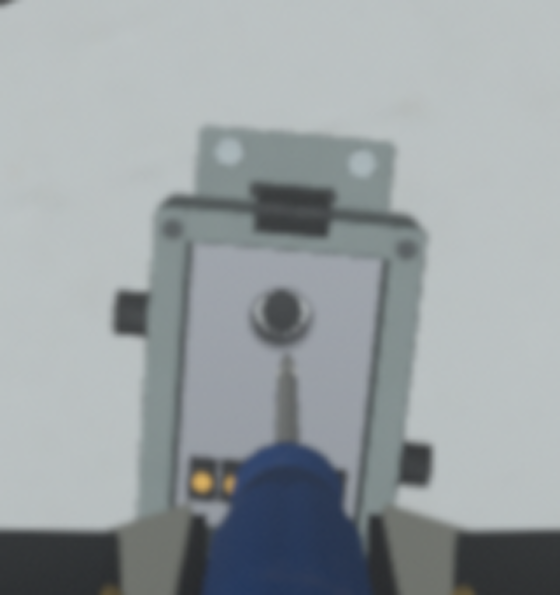

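View pics/s7z.png

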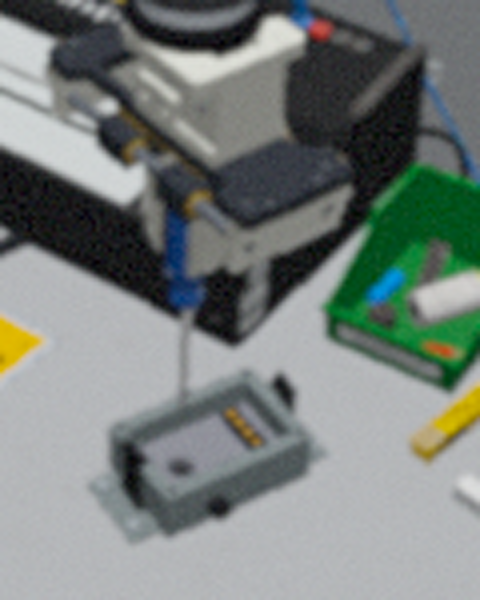

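```bash
python3 - <<'E'
from h import *
w=load('w7');g=lambda u,v:(200+u/3.5,100+v/3.5)
print(plane(w,*g(282,309),9),plane(w,*g(281,314),18),plane(w,*g(287,352),71),w['tool'])
s=load('s7');w6=load('w6');h=lambda u,v:(200+u/4.2,80+v/4.2);k=lambda u,v:(250+u/4,120+v/4)
print('btn',tri((w,*g(282,309)),(w6,*h(261,257))));print('tip',tri((w,*g(287,352)),(s,*k(184,402))))
C=[plane(w,*g(*q),40) for q in((156,212),(428,233))];print(C,np.linalg.norm(C[1]-C[0]))
E
```

```text
[565.34972336   0.63100976   9.        ] [5.64978825e+02 4.68846295e-01 1.80000000e+01] [564.36018361   2.50853433  71.        ] [569.01905832   1.63912358 215.13941263]
btn (array([ 5.66773198e+02, -1.91911424e-02,  1.70363560e+00]), [0.18177038864664813, 0.18177038864664338])
tip (array([566.69039304,   0.57557797,  70.17198105]), [2.7756601185802063, 2.775660118580171])
[array([522.86318672, -22.33957631,  40.        ]), array([550.72052667,  47.59063208,  40.        ])] 75.2746001936605
```

>>> {"api": "play_rows", "payload": {
  "moves": [255,-1.4,-1.1,20,0,255,-1.4,-1.1,40,0,255,-1.4,-1.1,54,0,255,-1.4,-1.1,54,0,255,-1.4,-1.1,54,0]
}}

```text
time: 5.98
tool_pos: [570.9, -1.1, 162.2]
tcp_rot: [3.141, 0.0, 2.838]
contact_force: [0.9, 0.8, 0.4]
grip_width: 23.6
```

```bash
python3 - <<'E'
from h import *
from plant import bot
delta(bot,[568.8,0.8,150],162.5);shot(bot,'wrist','w8');delta(bot,[568.8,0.8,150],162.5)
zoom('w8',200,100,360,270,3.5,'w8z')
E
```

```text
t 5.98 pos [570.9  -1.1 162.2] yaw 162.61 F [0.9 0.8 0.4] w 23.6 => d [ 2.6  1.1 12.2] turn 0.11
t 6.03 pos [571.4  -1.2 163. ] yaw 162.61 F [ 0.8 -0.1 -0.4] w 23.7 => d [ 3.1  1.1 13. ] turn 0.11
```

View pics/w8z.png

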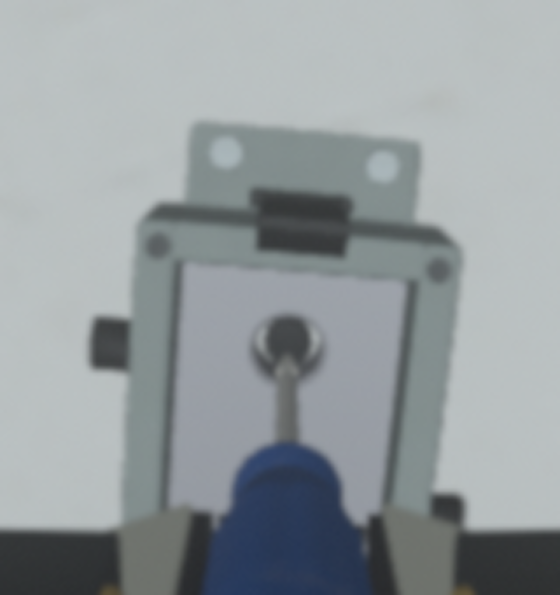

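>>> {"api": "play_rows", "payload": {
  "moves": [255,1.7,0,4,0,255,1.7,0,8,0,255,1.7,0,10,0,255,1.7,0,12,0,255,1.7,0,13,0,255,1.7,0,13,0]
}}

```text
time: 6.53
tool_pos: [569.4, -0.7, 149.2]
tcp_rot: [3.141, 0.001, 2.838]
contact_force: [0.2, -0.2, 3.5]
grip_width: 24.1
```

```bash
python3 - <<'E'
from h import *
from plant import bot
for i in range(2):
  delta(bot,[568.8,0.8,150],162.5);shot(bot,'wrist','w9')
zoom('w9',200,100,360,270,3.5,'w9z')
E
```

```text
t 6.53 pos [569.4  -0.7 149.2] yaw 162.6 F [ 0.2 -0.2  3.5] w 24.1 => d [ 1.   1.3 -0.8] turn 0.1
t 6.58 pos [569.4  -0.7 149.3] yaw 162.6 F [0.4 0.4 3.8] w 23.9 => d [ 1.   1.3 -0.7] turn 0.1
```

View pics/w9z.png

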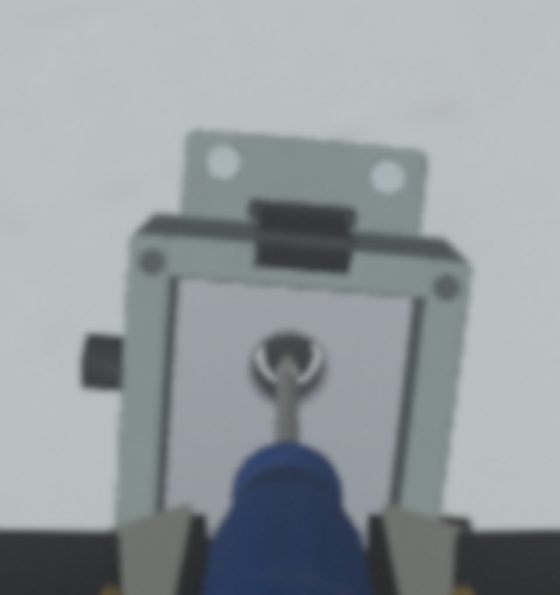

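>>> {"api": "play_rows", "payload": {
  "moves": [255,0,0,1,0,255,0,0,2,0,255,0,0,2.5,0,255,0,0,2.5,0,255,0,0,2.5,0,255,0,0,2.5,0]
}}

```text
time: 7.13
tool_pos: [569.6, -0.7, 148.4]
tcp_rot: [3.141, 0.003, 2.838]
contact_force: [-4.6, -0.1, 15.6]
grip_width: 24.0
```

>>> {"api": "play_rows", "payload": {
  "moves": [255,0,0,0,0,255,0,0,-5,0,255,0,0,-25,0,255,0,0,-55,0,255,0,0,-85,0,255,0,0,-114,0,255,0,0,-114,0]
}}

```text
time: 7.72
tool_pos: [571.0, -1.0, 265.9]
tcp_rot: [3.14, 0.009, 2.838]
contact_force: [1.5, 0.1, -0.1]
grip_width: 23.8
```

```bash
python3 - <<'E'
from h import *
from plant import bot
delta(bot,[590,319,262],162.5)
E
```

```text
t 7.72 pos [571.   -1.  265.9] yaw 162.61 F [ 1.5  0.1 -0.1] w 23.8 => d [ 77.5 311.    3.9] turn 0.11
```

>>> {"api": "play_rows", "payload": {
  "moves": [255,10,39,-0.5,0,255,19,78,-0.5,0,255,28,117,-0.5,0,255,38,156,-0.5,0,255,47,195,-0.5,0,255,57,234,-0.5,0,255,66,272,-0.5,0,255,75.7,311,-0.5,0]
}}

```text
time: 8.38
tool_pos: [589.2, 320.4, 259.6]
tcp_rot: [-3.14, -0.001, 2.838]
contact_force: [1.0, -0.2, -0.2]
grip_width: 23.9
```

>>> {"api": "play_rows", "payload": {
  "moves": [255,0,0,0,0,255,0,0,0,0]
}}

```text
time: 8.55
tool_pos: [588.7, 320.9, 258.7]
tcp_rot: [-3.14, -0.002, 2.842]
contact_force: [-0.0, -1.1, -1.1]
grip_width: 24.1
```

```bash
python3 - <<'E'
from h import *
from plant import bot
for i in range(2):
  delta(bot,[590,319,262],162.5);shot(bot,'wrist','w10')
zoom('w10',180,100,390,330,2.6,'w10z')
E
```

```text
t 8.55 pos [588.7 320.9 258.7] yaw 162.81 F [-0.  -1.1 -1.1] w 24.1 => d [-1.8 -1.4 -3.3] turn 0.31
t 8.6 pos [589.1 319.2 259.1] yaw 162.7 F [-0.1  0.4 -1.9] w 23.8 => d [-0.9  0.1 -2.9] turn 0.2
```

View pics/w10z.png

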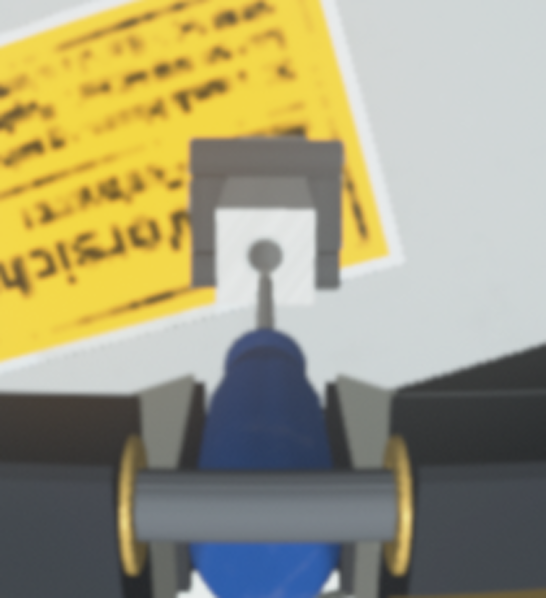

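>>> {"api": "play_rows", "payload": {
  "moves": [255,0,0,8,0,255,0,0,15,0,255,0,0,15,0,255,0,0,15,0]
}}

```text
time: 8.98
tool_pos: [589.6, 317.7, 244.9]
tcp_rot: [-3.141, -0.001, 2.837]
contact_force: [-0.2, 0.0, -0.5]
grip_width: 23.5
```

```bash
python3 - <<'E'
from h import *
from plant import bot
for i in range(2):
  delta(bot,[590,319,150.7],162.5);shot(bot,'wrist','w11')
shot(bot,'scene','s11')
zoom('w11',230,150,340,240,6,'w11z');zoom('s11',170,80,250,220,4,'s11z')
E
```

```text
t 8.98 pos [589.6 317.7 244.9] yaw 162.53 F [-0.2  0.  -0.5] w 23.5 => d [ 0.   1.4 94.2] turn 0.03
t 9.03 pos [589.8 318.  245.5] yaw 162.54 F [-0.5 -0.4 -0.6] w 24.2 => d [ 0.1  1.  94.8] turn 0.04
```

View pics/w11z.png

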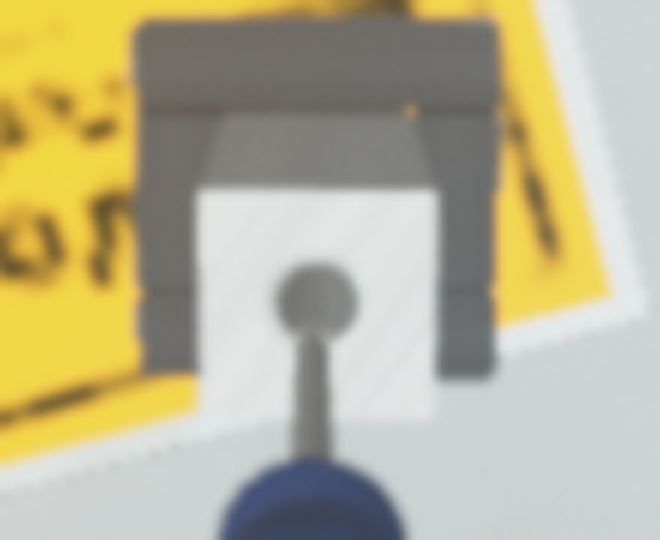

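View pics/s11z.png

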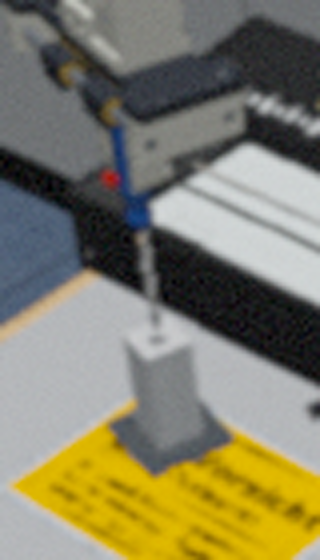

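```bash
python3 - <<'E'
from h import *
w=load('w11');g=lambda u,v:(230+u/6,150+v/6)
h=plane(w,*g(317,302),92)
for z in(98,101):
  for v in (320,328):
    d=plane(w,*g(312,v),z)-h;print(z,v,d.round(1),'tool',(np.array([-.954,.3])@d[:2]).round(1),(np.array([.3,.954])@d[:2]).round(1))
E
```

```text
98 320 [ 1.  -1.1  6. ] tool -1.3 -0.8
98 328 [ 2.2 -1.5  6. ] tool -2.6 -0.8
101 320 [ 0.3 -0.9  9. ] tool -0.5 -0.8
101 328 [ 1.5 -1.3  9. ] tool -1.8 -0.8
```

>>> {"api": "play_rows", "payload": {
  "moves": [255,1.3,0.8,0,0,255,1.3,0.8,5,0,255,1.3,0.8,10,0,255,1.3,0.8,15,0,255,1.3,0.8,20,0,255,1.3,0.8,20,0]
}}

```text
time: 9.63
tool_pos: [588.1, 319.7, 223.9]
tcp_rot: [-3.14, -0.002, 2.838]
contact_force: [0.1, -0.3, -0.7]
grip_width: 23.6
```

```bash
python3 - <<'E'
from h import *
from plant import bot
for i in range(2):
  delta(bot,[590,319,150.7],162.5);shot(bot,'wrist','w12')
zoom('w12',230,150,340,240,6,'w12z')
E
```

```text
t 9.63 pos [588.1 319.7 223.9] yaw 162.61 F [ 0.1 -0.3 -0.7] w 23.6 => d [-2.  -0.1 73.2] turn 0.11
t 9.68 pos [588.4 319.7 224.6] yaw 162.6 F [-0.2 -0.2 -0.3] w 24.1 => d [-1.8 -0.2 73.9] turn 0.1
```

View pics/w12z.png

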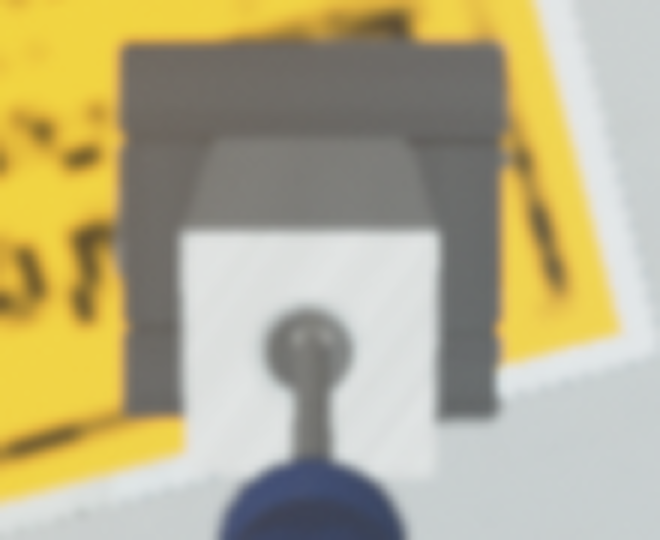

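>>> {"api": "play_rows", "payload": {
  "moves": [255,0,0,15,0,255,0,0,30,0,255,0,0,45,0,255,0,0,58,0,255,0,0,66,0,255,0,0,70,0,255,0,0,70,0,255,0,0,70,0]
}}

```text
time: 10.4
tool_pos: [589.1, 320.0, 156.4]
tcp_rot: [3.141, 0.001, 2.838]
contact_force: [-0.2, -0.4, 0.1]
grip_width: 23.6
```

>>> {"api": "play_rows", "payload": {
  "moves": [255,0,0,1.5,0,255,0,0,3,0,255,0,0,4,0,255,0,0,4,0]
}}

```text
time: 10.73
tool_pos: [588.7, 319.9, 151.8]
tcp_rot: [3.141, 0.0, 2.838]
contact_force: [0.1, 0.4, -1.5]
grip_width: 23.9
```

>>> {"api": "play_rows", "payload": {
  "moves": [255,0,0,1,0,255,0,0,2,0,255,0,0,2,0,255,0,0,2,0]
}}

```text
time: 11.07
tool_pos: [588.9, 319.9, 150.6]
tcp_rot: [3.141, 0.001, 2.838]
contact_force: [-2.2, -0.6, 6.1]
grip_width: 23.7
```

>>> {"api": "play_rows", "payload": {
  "moves": [0,0,0,0,0,0,0,0,0,0,0,0,0,0,0,0,0,0,0,0,0,0,0,0,0,0,0,0,0,0,0,0,0,0,0]
}}

```text
time: 11.65
tool_pos: [588.7, 319.9, 149.6]
tcp_rot: [3.142, -0.0, 2.838]
contact_force: [-0.3, 0.1, 0.3]
grip_width: 65.5
```

```bash
python3 - <<'E'
from h import *
from plant import bot
delta(bot,[590,319,260],158.8);shot(bot,'wrist','w13');shot(bot,'scene','s13')
zoom('s13',170,80,250,220,4,'s13z')
E
```

```text
t 11.65 pos [588.7 319.9 149.6] yaw 162.6 F [-0.3  0.1  0.3] w 65.5 => d [  -1.5   -0.5 -110.4] turn 3.8
```

View pics/w13.png

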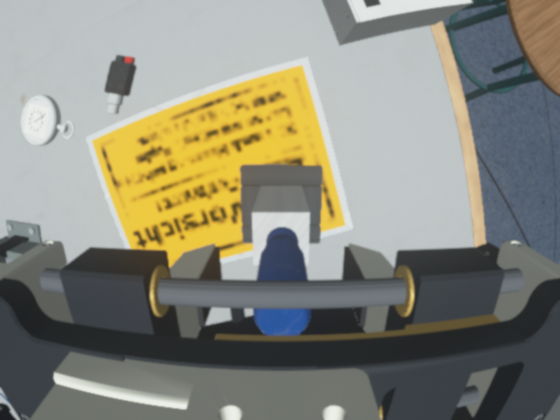

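View pics/s13z.png

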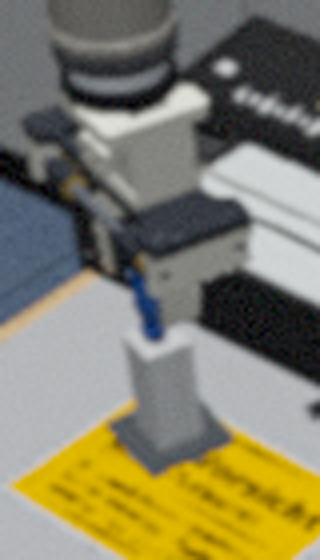

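>>> {"api": "play_rows", "payload": {
  "moves": [0,0,0,-20,0,0,0,0,-50,0,0,0,0,-80,0,0,0,0,-105,0,0,0,-20,-110,3.8,0,0,-60,-110,3.8,0,0,-100,-110,3.8,0,0,-140,-110,3.8]
}}

```text
time: 12.42
tool_pos: [546.0, 185.2, 259.7]
tcp_rot: [3.141, 0.0, 2.773]
contact_force: [1.4, -0.6, 1.0]
grip_width: 91.8
```

```bash
python3 - <<'E'
from h import *
from plant import bot
shot(bot,'wrist','w14');zoom('w14',230,50,560,300,2.4,'w14z');delta(bot,[480,-278,220],158.8)
E
```

```text
t 12.47 pos [544.  178.9 259.6] yaw 158.68 F [ 1.  -3.8  0.3] w 91.9 => d [-106.5 -448.8   39.6] turn -0.12
```

View pics/w14z.png

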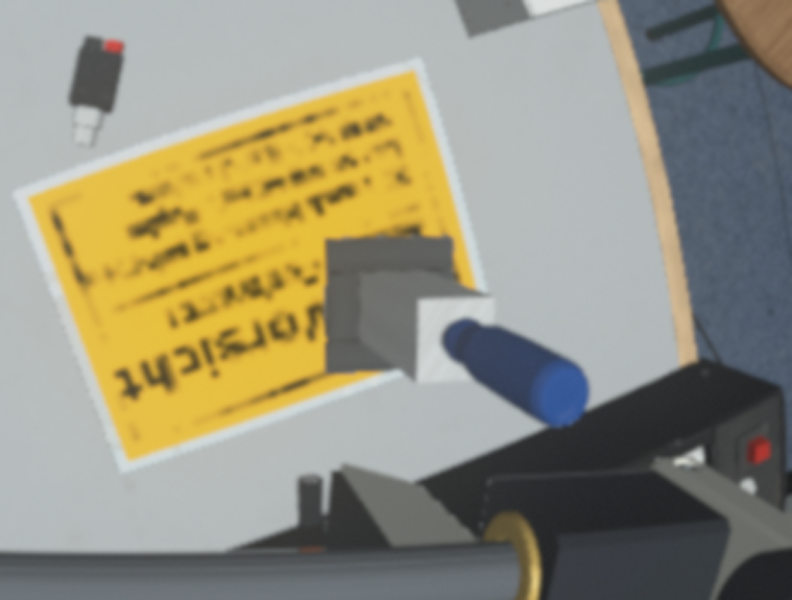

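>>> {"api": "play_rows", "payload": {
  "moves": [0,-9,-38,0,0,0,-18,-77,0,0,0,-27,-115,0,0,0,-36,-153,0,0,0,-45,-191,0,0,0,-54,-229,0,0,0,-63,-267,0,0,0,-72,-305,0,0]
}}

```text
time: 13.13
tool_pos: [503.1, -125.9, 260.0]
tcp_rot: [3.141, 0.001, 2.772]
contact_force: [0.3, -0.1, -0.2]
grip_width: 92.1
```

>>> {"api": "play_rows", "payload": {
  "moves": [0,-9,-38,10,0,0,-18,-77,20,0,0,-27,-115,30,0,0,-35,-142,40,0,0,-35,-142,40,0,0,-35,-142,40,0]
}}

```text
time: 13.63
tool_pos: [484.3, -270.3, 218.9]
tcp_rot: [3.141, -0.001, 2.769]
contact_force: [0.1, 0.1, 0.2]
grip_width: 91.8
```

```bash
python3 - <<'E'
from h import *
from plant import bot
delta(bot,[480,-278,220],158.8);shot(bot,'wrist','w15');delta(bot,[480,-278,220],158.8);
zoom('w15',180,80,380,280,3,'w15z')
E
```

```text
t 13.63 pos [ 484.3 -270.3  218.9] yaw 158.63 F [0.1 0.1 0.2] w 91.8 => d [ 1.2 -8.8 -1.1] turn -0.17
t 13.68 pos [ 484.8 -269.2  219.5] yaw 158.72 F [ 0.   0.9 -0.8] w 91.7 => d [  1.3 -10.   -0.5] turn -0.08
```

View pics/w15z.png

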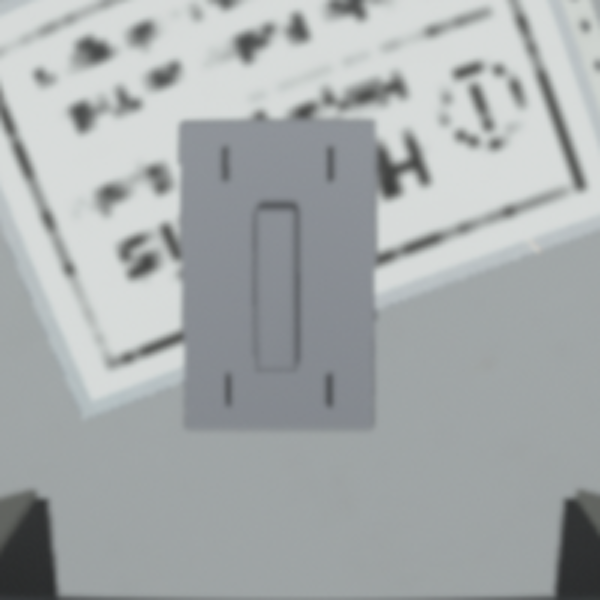

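```bash
python3 - <<'E'
from h import *
from plant import bot
w=load('w15');w6=load('w6');g=lambda u,v:(180+u/3,80+v/3);k=lambda u,v:(20+u/5,80+v/5)
px=((180,121),(376,121),(375,430),(183,429))
D=[plane(w,*g(*q),20) for q in px]
print([np.linalg.norm(D[i]-D[(i+1)%4]).round(1) for i in range(4)]);m=np.mean(D,0);print('cov c',m)
ax=(D[2]+D[3]-D[0]-D[1]);print('cov yaw',np.degrees(np.arctan2(ax[1],ax[0])))
# rib top z=46
R=[plane(w,*g(*q),46) for q in((254,206),(299,206),(298,370),(254,370))]
print([np.linalg.norm(R[i]-R[(i+1)%4]).round(1) for i in range(4)],np.mean(R,0));
ax=(R[2]+R[3]-R[0]-R[1]);print('rib yaw',np.degrees(np.arctan2(ax[1],ax[0])))
q6=((83,116),(258,98),(268,497),(92,497))
for a,b in zip(px,q6):print(tri((w,*g(*a)),(w6,*k(*b))))
for z in (150,):delta(bot,[*np.mean(R,0)[:2],z],158.8)
E
```

```text
[np.float64(66.7), np.float64(109.7), np.float64(69.5), np.float64(109.7)]
cov c [ 461.2689748  -272.06109758   20.        ]
cov yaw -21.48534281254662
[np.float64(14.2), np.float64(53.5), np.float64(14.4), np.float64(53.5)] [ 460.71159602 -271.74260859   46.        ]
rib yaw -21.88065501644179
(array([ 398.14743377, -283.3268198 ,   18.22428632]), [0.3784340467458779, 0.37843404674576964])
(array([ 422.83044054, -220.97116433,   18.009924  ]), [0.29405442364273093, 0.2940544236428501])
(array([ 525.03850095, -259.59493645,   18.10153582]), [0.7688118744598513, 0.7688118744595884])
(array([ 500.39911059, -325.24189774,   16.93760007]), [0.14411592250683702, 0.14411592250687053])
t 13.68 pos [ 484.8 -269.2  219.5] yaw 158.72 F [ 0.   0.9 -0.8] w 91.7 => d [ 21.5 -11.1  69.5] turn -0.08
```

>>> {"api": "play_rows", "payload": {
  "moves": [172,21.5,-11,20,0.4,172,21.5,-11,55,0.4,172,21.5,-11,90,0.4,172,21.5,-11,120,0.4,172,21.5,-11,120,0.4,172,21.5,-11,120,0.4,172,21.5,-11,120,0.4]
}}

```text
time: 14.27
tool_pos: [462.3, -271.6, 101.7]
tcp_rot: [-3.141, 0.003, 2.766]
contact_force: [0.2, 0.2, 0.3]
grip_width: 50.0
```

```bash
python3 - <<'E'
from h import *
from plant import bot
delta(bot,[460.9,-271.8,44],158.3);shot(bot,'wrist','w16');delta(bot,[460.9,-271.8,44],158.3)
zoom('w16',130,120,430,340,2.6,'w16z')
E
```

```text
t 14.27 pos [ 462.3 -271.6  101.7] yaw 158.48 F [0.2 0.2 0.3] w 50.0 => d [ 1.3 -0.8 57.7] turn 0.18
t 14.32 pos [ 462.5 -271.9  102.1] yaw 158.46 F [ 0.  -0.4 -0.2] w 45.6 => d [ 1.5 -0.5 58.1] turn 0.16
```

View pics/w16z.png

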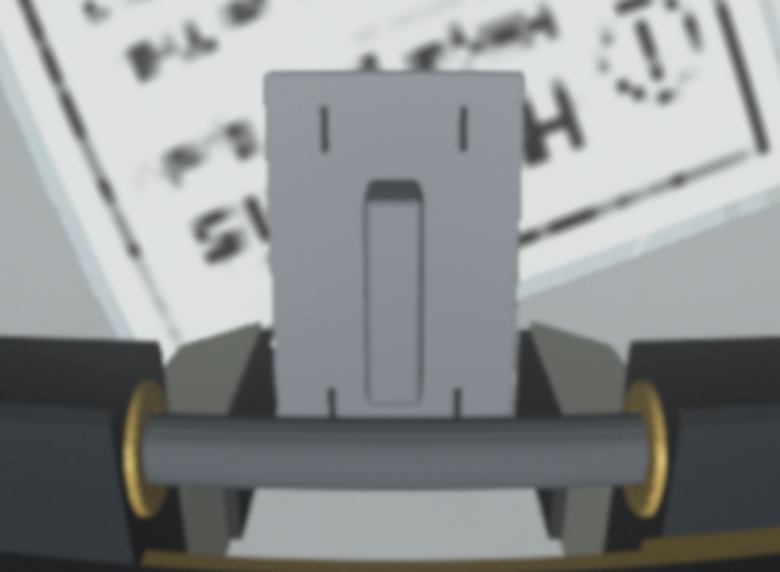

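>>> {"api": "play_rows", "payload": {
  "moves": [172,1.5,-0.5,10,0,172,1.5,-0.5,25,0,172,1.5,-0.5,40,0,172,1.5,-0.5,50,0,172,1.5,-0.5,53,0,172,1.5,-0.5,53,0,172,1.5,-0.5,53,0]
}}

```text
time: 14.9
tool_pos: [460.0, -271.9, 47.7]
tcp_rot: [-3.141, 0.002, 2.765]
contact_force: [0.5, 0.2, 0.1]
grip_width: 29.8
```

```bash
python3 - <<'E'
from h import *
from plant import bot
delta(bot,[460.9,-271.8,44],158.3);shot(bot,'wrist','w17');delta(bot,[460.9,-271.8,44],158.3)
shot(bot,'scene','s17');zoom('s17',290,230,470,365,4.4,'s17z')
E
```

```text
t 14.9 pos [ 460.  -271.9   47.7] yaw 158.41 F [0.5 0.2 0.1] w 29.8 => d [-0.8  0.4  3.7] turn 0.11
t 14.95 pos [ 460.  -272.    47.8] yaw 158.4 F [ 0.1  0.1 -0.2] w 29.7 => d [-0.8  0.5  3.8] turn 0.1
```

View pics/w17.png

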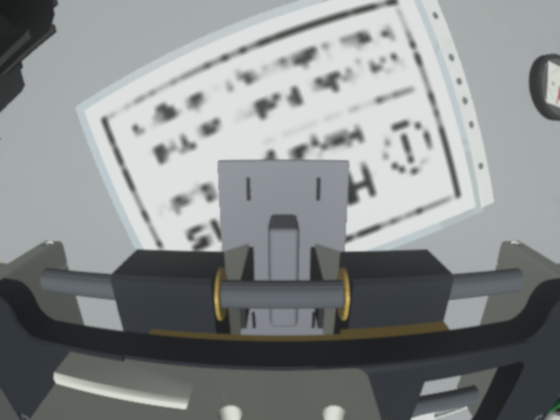

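View pics/s17z.png

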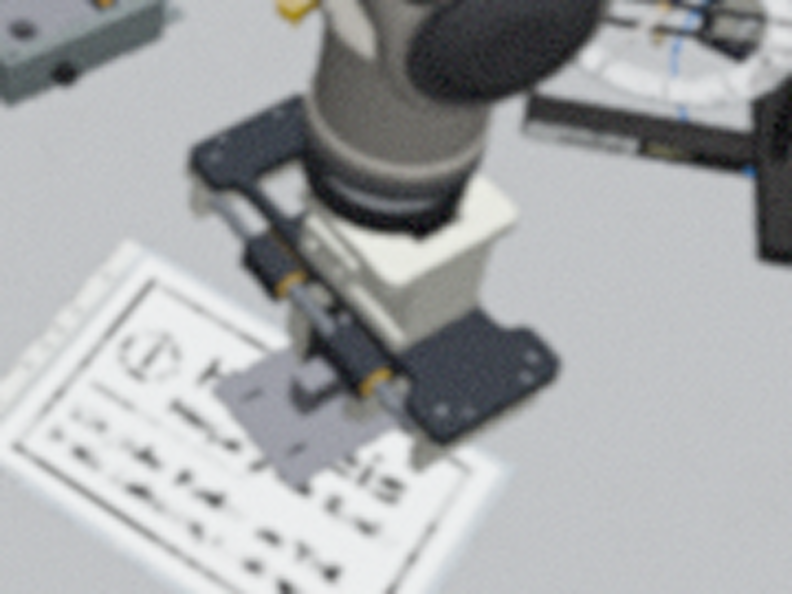

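>>> {"api": "play_rows", "payload": {
  "moves": [172,0,0,2,0,172,0,0,4,0,172,0,0,5,0,172,0,0,5,0]
}}

```text
time: 15.33
tool_pos: [459.5, -271.7, 42.3]
tcp_rot: [-3.141, 0.001, 2.765]
contact_force: [-0.4, 0.6, 6.2]
grip_width: 30.0
```

Touching the plate (6 N). Back off 0.5 mm and close.

>>> {"api": "play_rows", "payload": {
  "moves": [172,0,0,-1,0,255,0,0,-1,0,255,0,0,-1,0,255,0,0,-1,0,255,0,0,-1,0,255,0,0,-1,0,255,0,0,-1,0]
}}

```text
time: 15.92
tool_pos: [459.3, -271.4, 42.5]
tcp_rot: [3.141, -0.0, 2.765]
contact_force: [0.7, -0.7, -1.3]
grip_width: 14.1
```

```bash
python3 - <<'E'
from h import *
from plant import bot
delta(bot,[460.9,-271.8,44],158.3);shot(bot,'wrist','w18');delta(bot,[460.9,-271.8,44],158.3)
E
```

```text
t 15.92 pos [ 459.3 -271.4   42.5] yaw 158.4 F [ 0.7 -0.7 -1.3] w 14.1 => d [-1.6  0.3 -1.5] turn 0.1
t 15.97 pos [ 459.3 -271.5   42.5] yaw 158.4 F [ 0.5 -0.1 -0.8] w 13.7 => d [-1.6  0.3 -1.5] turn 0.1
```

View pics/w18.png

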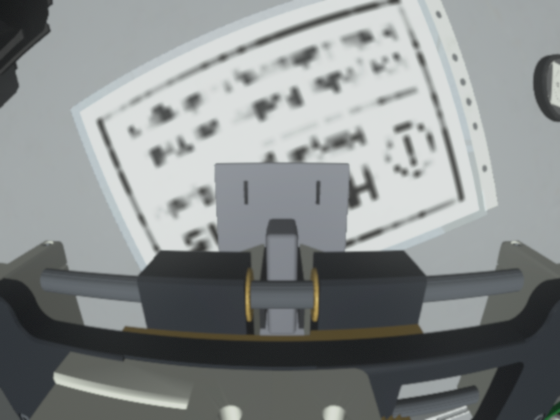

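```bash
python3 - <<'E'
from h import *
from plant import bot
delta(bot,[665,-40,162],157.9)
w=load('w18');T=np.linalg.inv(Ttool({'tool_pos':w['tool'],'tcp_rot':w['rot']}))
for u,v in((215,163),(349,163)):
  for z in (20,):print((T@np.append(plane(w,u,v,z),1)).round(1))
E
```

```text
t 15.97 pos [ 459.3 -271.5   42.5] yaw 158.4 F [ 0.5 -0.1 -0.8] w 13.7 => d [-106.   290.9 -119.5] turn 0.5
[ 53.5 -33.9  22.5   1. ]
[53.5 32.6 22.6  1. ]
```

>>> {"api": "play_rows", "payload": {
  "moves": [255,0,0,-10,0,255,0,0,-35,0,255,0,0,-70,0,255,0,0,-100,0,255,0,0,-120,0,255,0,0,-120,0]
}}

```text
time: 16.47
tool_pos: [461.3, -273.0, 168.0]
tcp_rot: [-3.139, 0.009, 2.765]
contact_force: [0.1, -1.5, -0.0]
grip_width: 13.8
```

>>> {"api": "play_rows", "payload": {
  "moves": [255,-14,38,0,0.5,255,-28,76,0,0.5,255,-42,114,0,0.5,255,-56,152,0,0.5,255,-70,190,0,0.5,255,-84,228,0,0.5,255,-98,264,0,0.5,255,-106,290,0,0.5]
}}

```text
time: 17.13
tool_pos: [666.0, -37.9, 161.6]
tcp_rot: [3.141, -0.001, 2.758]
contact_force: [-0.6, -0.9, -2.0]
grip_width: 13.8
```

>>> {"api": "play_rows", "payload": {
  "moves": [255,0,0,0,0,255,0,0,0,0,255,0,0,0,0]
}}

```text
time: 17.38
tool_pos: [663.8, -41.3, 161.8]
tcp_rot: [-3.141, -0.002, 2.756]
contact_force: [-0.1, -0.2, -1.0]
grip_width: 13.7
```

```bash
python3 - <<'E'
from h import *
from plant import bot
delta(bot,[665,-40,162],157.9);shot(bot,'wrist','w19');delta(bot,[665,-40,162],157.9);shot(bot,'scene','s19')
zoom('w19',180,40,390,260,2.7,'w19z')
E
```

```text
t 17.38 pos [663.8 -41.3 161.8] yaw 157.91 F [-0.1 -0.2 -1. ] w 13.7 => d [-0.6  1.6 -0.2] turn 0.01
t 17.43 pos [663.8 -41.9 162.2] yaw 157.85 F [ 0.4  0.2 -0.7] w 13.7 => d [-0.4  2.2  0.2] turn -0.05
```

View pics/w19z.png

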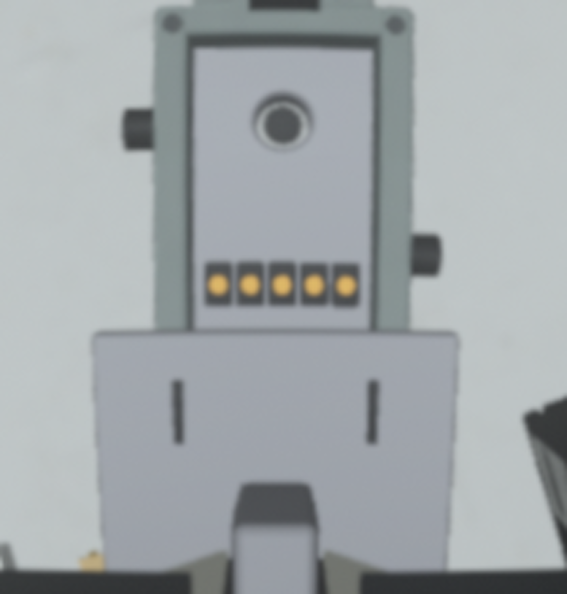

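View pics/s19.png

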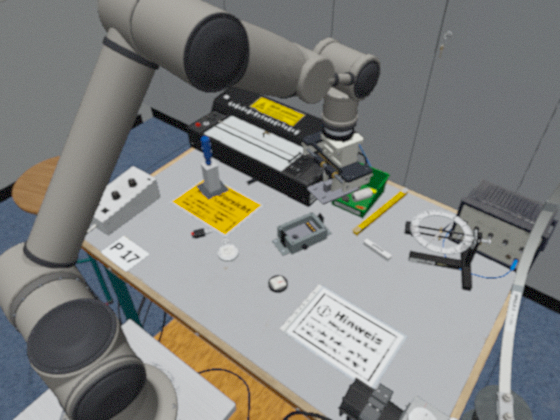

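```bash
python3 - <<'E'
from h import *
w=load('w19');g=lambda u,v:(180+u/2.7,40+v/2.7)
R=Rn.from_euler('xyz',[np.pi,0,w['rot'][2]]).as_matrix()
f=lambda u,v,z:(R.T@(plane(w,*g(u,v),z)-w['tool'])).round(1)
print('lip edge',f(94,332,139.5),f(458,332,139.5))
print('rim corners',f(154,8,40),f(413,10,40))
print('rim sides',f(155,320,40),f(410,320,40))
print('open corners',f(189,38,40),f(380,38,40), f(190,325,40),f(377,325,40))
print('btn',f(282,125,9),'hole',f(282,121,18),'bigcornerscrew',f(172,23,40),f(397,25,40))
print('terminals',[f(x,285,20) for x in(218,346)])
E
```

```text
lip edge [ 53.6 -34.   22.3] [53.6 32.9 22.3]
rim corners [138.4 -36.  121.8] [138.   39.5 121.8]
rim sides [ 44.7 -36.3 121.8] [ 44.8  39.2 121.8]
open corners [128.6 -25.7 121.8] [128.8  29.7 121.8] [ 43.1 -25.9 121.8] [ 43.2  29.4 121.8]
btn [105.5   1.4 152.8] hole [105.7   1.4 143.8] bigcornerscrew [133.4 -30.7 121.8] [133.1  34.7 121.8]
terminals [array([ 53.5, -18.8, 141.8]), array([ 53.6,  21.6, 141.8])]
```

>>> {"api": "play_rows", "payload": {
  "moves": [255,30,1,0,0,255,60,2,0,0,255,84,2.2,0,0,255,84,2.2,20,0,255,84,2.2,45,0,255,84,2.2,60,0,255,84,2.2,60,0,255,84,2.2,60,0]
}}

```text
time: 18.15
tool_pos: [587.1, -8.2, 102.7]
tcp_rot: [-3.141, -0.001, 2.754]
contact_force: [1.5, 0.3, -0.8]
grip_width: 13.6
```

```bash
python3 - <<'E'
from h import *
from plant import bot
delta(bot,[585.5,-8,66.5],157.9);shot(bot,'wrist','w20');delta(bot,[585.5,-8,66.5],157.9);shot(bot,'scene','s20')
zoom('w20',160,100,420,260,3,'w20z');zoom('s20',230,170,370,270,5,'s20z')
E
```

```text
t 18.15 pos [587.1  -8.2 102.7] yaw 157.81 F [ 1.5  0.3 -0.8] w 13.6 => d [ 1.6 -0.4 36.2] turn -0.09
t 18.2 pos [587.9  -8.2 103.6] yaw 157.83 F [ 0.2  0.9 -0.5] w 13.9 => d [ 2.3 -0.8 37.1] turn -0.07
```

View pics/w20z.png

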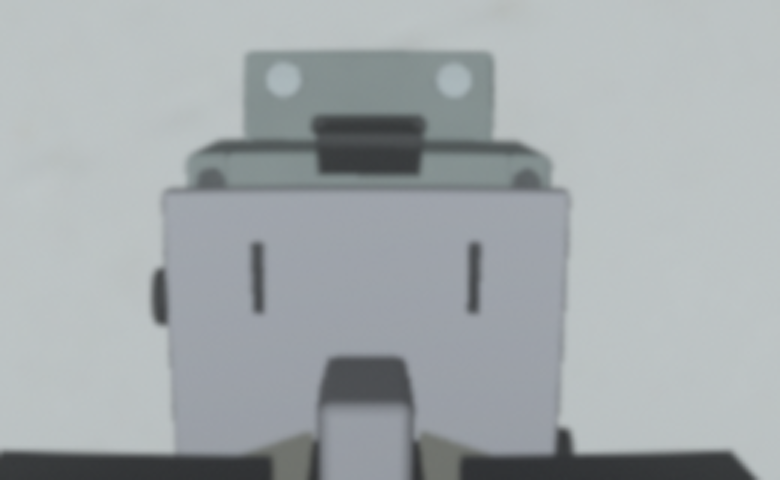

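View pics/s20z.png

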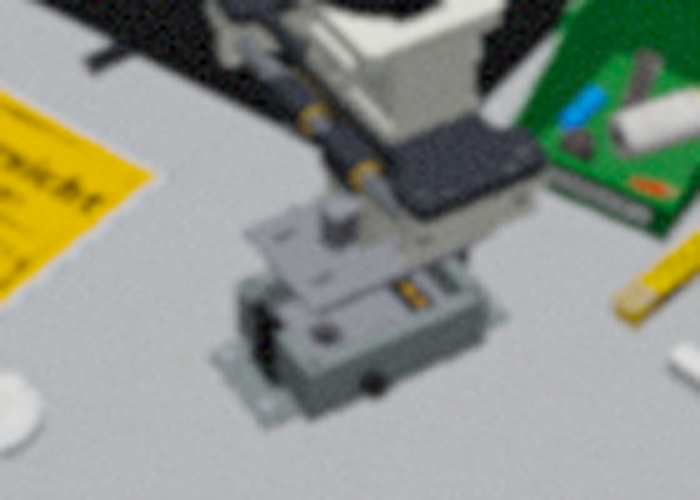

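```bash
python3 - <<'E'
from h import *
w=load('w20');g=lambda u,v:(160+u/3,100+v/3)
R=Rn.from_euler('xyz',[np.pi,0,w['rot'][2]]).as_matrix()
tz=w['tool'][2]+.4
f=lambda u,v,z:(R.T@(plane(w,*g(u,v),z)-w['tool'])).round(1)
print('lip edge',f(164,190,tz-22.5),f(570,190,tz-22.5))
print('rim corners',f(187,153,40),f(551,156,40),'mid',f(369,152,40))
print('catch',f(317,172,54),f(421,174,54),'top',f(312,122,56),f(426,122,56))
print('screws',f(211,180,40),f(527,180,40),'earholes',f(284,79,3),f(454,80,3))
E
```

```text
lip edge [ 53.4 -34.   22.1] [53.4 33.  22.1]
rim corners [ 56.  -37.4  62.7] [55.4 37.4 62.7] mid [55.8 -0.  62.7]
catch [53.2 -9.9 48.7] [52.8  9.8 48.7] top [ 62.8 -10.7  46.7] [62.8 10.5 46.7]
screws [ 50.3 -32.5  62.7] [50.3 32.5 62.7] earholes [ 70.4 -20.3  99.7] [70.2 20.4 99.7]
```

>>> {"api": "play_rows", "payload": {
  "moves": [255,1.5,0.4,6,0,255,1.5,0.4,12,0,255,1.5,0.4,18,0,255,1.5,0.4,18,0,255,1.5,0.4,18,0,255,1.5,0.4,18,0]
}}

```text
time: 18.75
tool_pos: [586.5, -6.3, 84.7]
tcp_rot: [3.142, 0.0, 2.756]
contact_force: [-0.0, 0.8, -0.2]
grip_width: 13.9
```

```bash
python3 - <<'E'
from h import *
from plant import bot
delta(bot,[585.5,-8,66.5],157.9);shot(bot,'wrist','w21');delta(bot,[585.5,-8,66.5],157.9);shot(bot,'scene','s21')
zoom('w21',160,100,420,260,3,'w21z');zoom('s21',230,170,370,270,5,'s21z')
E
```

```text
t 18.75 pos [586.5  -6.3  84.7] yaw 157.91 F [-0.   0.8 -0.2] w 13.9 => d [ 0.3 -2.  18.2] turn 0.01
t 18.8 pos [586.6  -6.3  84.8] yaw 157.91 F [-0.3 -0.4 -1. ] w 13.5 => d [ 0.4 -2.  18.3] turn 0.01
```

View pics/w21z.png

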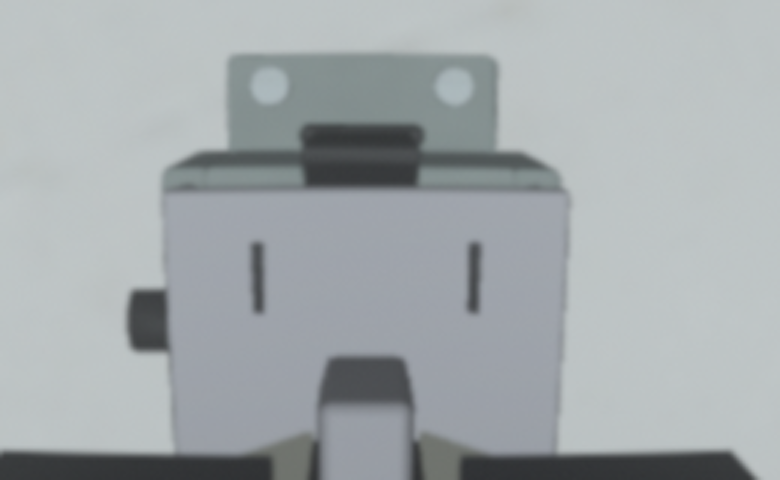

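View pics/s21z.png

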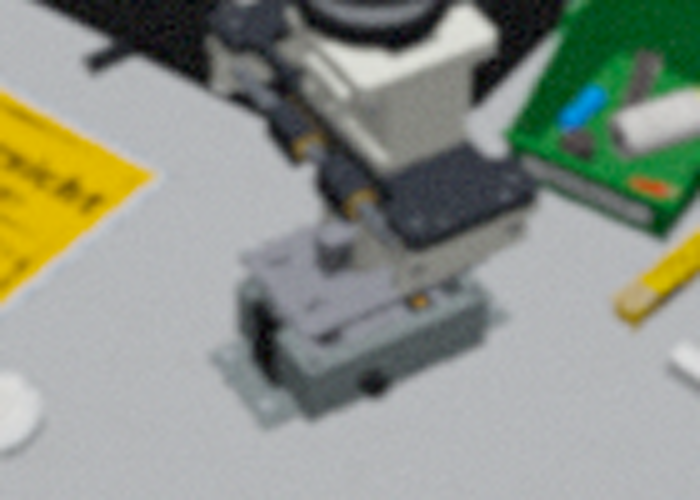

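```bash
python3 - <<'E'
from h import *
w=load('w21');g=lambda u,v:(160+u/3,100+v/3)
R=Rn.from_euler('xyz',[np.pi,0,w['rot'][2]]).as_matrix()
tz=w['tool'][2]
f=lambda u,v,z:(R.T@(plane(w,*g(u,v),z)-w['tool'])).round(1)
print('lip edge',f(164,190,tz-22.5),f(570,190,tz-22.5))
print('rim corners',f(163,169,40),f(561,169,40),'mid',f(369,165,40))
print('catch',f(304,185,54),f(419,185,54),'top',f(301,132,56),f(424,132,56))
print('earholes',f(269,85,3),f(454,87,3))
E
```

```text
lip edge [ 53.3 -34.1  22.5] [53.3 33.1 22.5]
rim corners [ 54.5 -38.8  44.7] [54.5 36.  44.7] mid [54.8 -0.1 44.7]
catch [ 52.8 -11.3  30.7] [52.8  8.4 30.7] top [ 62.1 -11.6  28.7] [62.1  9.1 28.7]
earholes [ 69.2 -22.1  81.7] [68.7 18.9 81.7]
```

>>> {"api": "play_rows", "payload": {
  "moves": [255,0.7,-0.9,0,0,255,0.7,-0.9,2,0,255,0.7,-0.9,4,0,255,0.7,-0.9,5,0,255,0.7,-0.9,5,0]
}}

```text
time: 19.27
tool_pos: [585.3, -6.9, 79.3]
tcp_rot: [-3.142, -0.001, 2.756]
contact_force: [-0.3, 0.8, -0.6]
grip_width: 13.4
```

```bash
python3 - <<'E'
from h import *
from plant import bot
delta(bot,[585.5,-8,66.5],157.9);shot(bot,'wrist','w22');delta(bot,[585.5,-8,66.5],157.9)
zoom('w22',160,100,420,260,3,'w22z')
E
```

```text
t 19.27 pos [585.3  -6.9  79.3] yaw 157.9 F [-0.3  0.8 -0.6] w 13.4 => d [-0.6 -0.9 12.8] turn 0.0
t 19.32 pos [585.3  -6.9  79.5] yaw 157.9 F [-0.5 -0.4 -1.1] w 14.1 => d [-0.6 -1.  13. ] turn 0.0
```

View pics/w22z.png

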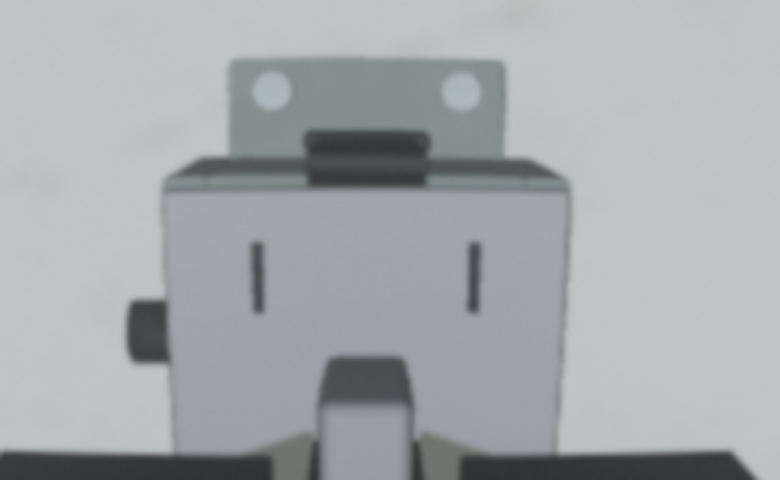

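>>> {"api": "play_rows", "payload": {
  "moves": [255,0,0,1.5,0,255,0,0,3,0,255,0,0,4.5,0,255,0,0,4.5,0,255,0,0,4.5,0]
}}

```text
time: 19.73
tool_pos: [585.9, -6.9, 75.8]
tcp_rot: [3.141, 0.001, 2.756]
contact_force: [-0.9, -0.9, 4.8]
grip_width: 13.8
```

>>> {"api": "play_rows", "payload": {
  "moves": [255,0,0,1.5,0,255,0,0,3,0,255,0,0,4.5,0,255,0,0,6,0,255,0,0,7,0,255,0,0,7,0]
}}

```text
time: 20.23
tool_pos: [584.7, -6.8, 67.3]
tcp_rot: [-3.141, -0.002, 2.756]
contact_force: [-0.0, 0.4, -1.5]
grip_width: 13.9
```

```bash
python3 - <<'E'
from h import *
from plant import bot
delta(bot,[585.5,-8,66.5],157.9);shot(bot,'wrist','w23');delta(bot,[585.5,-8,66.5],157.9)
zoom('w23',160,100,420,260,3,'w23z')
E
```

```text
t 20.23 pos [584.7  -6.8  67.3] yaw 157.91 F [-0.   0.4 -1.5] w 13.9 => d [-1.2 -0.8  0.8] turn 0.01
t 20.28 pos [585.1  -6.9  67.5] yaw 157.91 F [-0.6 -0.1 -1.2] w 13.6 => d [-0.8 -0.9  1. ] turn 0.01
```

View pics/w23z.png

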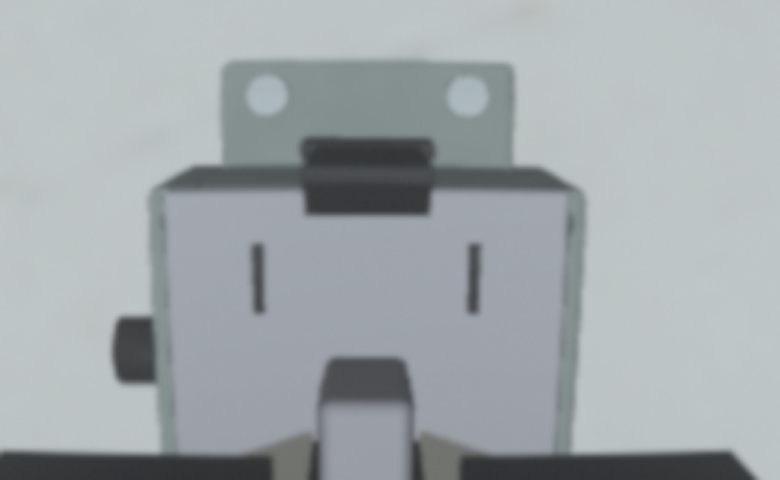

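>>> {"api": "play_rows", "payload": {
  "moves": [255,0,0,1,0,255,0,0,2,0,255,0,0,3,0,255,0,0,3,0,255,0,0,3,0]
}}

```text
time: 20.7
tool_pos: [585.7, -7.1, 66.5]
tcp_rot: [3.141, 0.001, 2.756]
contact_force: [-3.1, 0.7, 10.4]
grip_width: 13.7
```

>>> {"api": "play_rows", "payload": {
  "moves": [255,0,0,1,0,255,0,0,2,0,255,0,0,3,0,255,0,0,3,0,255,0,0,3,0,255,0,0,3,0]
}}

```text
time: 21.2
tool_pos: [585.7, -7.1, 66.3]
tcp_rot: [3.141, 0.002, 2.756]
contact_force: [-11.7, 0.4, 31.1]
grip_width: 14.0
```

```bash
python3 - <<'E'
from h import *
from plant import bot
delta(bot,[585.5,-8,66.5],157.9);shot(bot,'wrist','w24');delta(bot,[585.5,-8,66.5],157.9);shot(bot,'scene','s24');shot(bot,'top','t24')
delta(bot,[585.5,-8,66.5],157.9);print(bot.get_obs()['tcp_rot'])
zoom('w24',160,100,420,260,3,'w24z');zoom('s24',180,120,370,270,4,'s24z')
E
```

```text
t 21.2 pos [585.7  -7.1  66.3] yaw 157.92 F [-11.7   0.4  31.1] w 14.0 => d [-0.1 -0.9 -0.2] turn 0.02
t 21.25 pos [585.8  -7.1  66.3] yaw 157.92 F [-11.9   0.5  30.2] w 13.9 => d [-0.1 -0.9 -0.2] turn 0.02
t 21.35 pos [585.8  -7.1  66.3] yaw 157.92 F [-11.4   0.8  31.2] w 13.7 => d [-0.1 -0.9 -0.2] turn 0.02
[3.14133220e+00 2.46285461e-03 2.75618056e+00]
```

View pics/w24z.png

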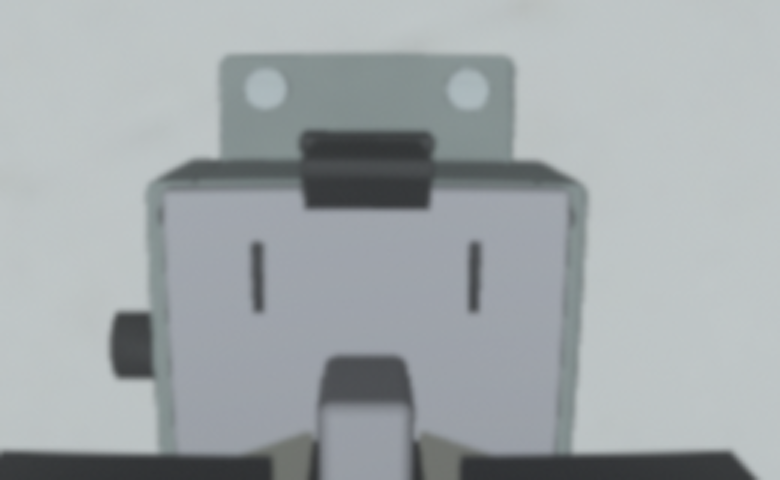

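View pics/s24z.png

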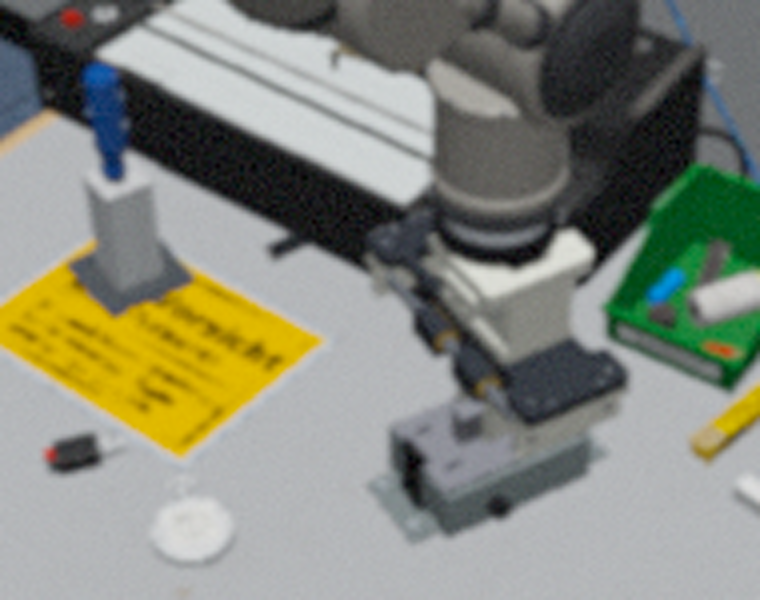

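View pics/t24.png

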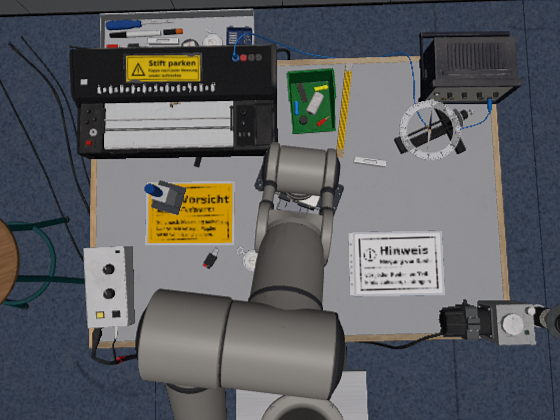

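>>> {"api": "play_rows", "payload": {
  "moves": [255,0,0,0,0,255,0,0,0,0,255,0,0,0,0]
}}

```text
time: 21.6
tool_pos: [585.8, -7.1, 66.3]
tcp_rot: [3.141, 0.003, 2.756]
contact_force: [-11.9, 1.0, 31.1]
grip_width: 13.8
```

```bash
python3 - <<'E'
from plant import bot
o=bot.get_obs();print(o['time'],o['tool_pos'],o['contact_force'],o['grip_width']);print(bot.close_job())
E
```

```text
21.6 [585.77588435  -7.12837022  66.33904095] [-11.88589324   1.03803495  31.13672095] 13.808638391554389
the job is handed in; nothing more can be done
None
```

I completed all the steps and handed the job in at 21.6 s, with the arm still pressing the cover down; no verdict was reported.

- **Reset button:** I pressed it with the screwdriver tip until it hit its stop. The reading was about 15 N, well above the 4.5 N spring, and I held it there for about a third of a second.
- **Screwdriver:** It is back in its stand. The tool height at release (150.6 mm) matched the height at the first grasp (150.7 mm). Later pictures show it upright with the gripper clear of it.
- **Cover:** I pushed it past the click: the force rose, then fell away. I then pressed it onto the rim at a steady 31 N. The lip height works out at about 39.8 mm against the 40 mm rim, and the tool is level to within 0.003 rad.

**What I could not confirm:**
- The -x hook is visibly over the lip, but the +x catch was hidden by the gripper. I infer it closed from the height, the level and the hard stop.
- A sideways force of about 12 N remained at the end alongside the press.
- Triangulated heights came out 2–8 mm off the text (up to 12 mm on the stand top), so heights came from the text and the contact readings. The cover-to-box offset was corrected by about 1–1.5 mm twice on the way down.
- None of the bystanders was touched as far as the force readings show. I did not measure their final positions, and the compass was hidden in the last top view.

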